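# Knock the stuck bearing balls out of their bottle

## Robot

A 7-joint arm with a two-finger parallel gripper is mounted at the origin on the work surface. World frame = base frame: x ahead of the robot, y to its left, z up, the work surface at z = 0. Lengths are in m, angles in rad, forces in N, time in s.
With the tool pointing down it reaches from about 0.4 to 0.875 m from the base axis. Payload 6.5 kg.
Tool frame: the origin (TCP) lies on the centre line of the jaws, within the pads' length; the fingertips stand 25 mm ahead of it and the grasp point (between the pads) lies 6 mm ahead of it; z points along the fingers, x is the direction in which the jaws open and shut, and the axes are right-handed (so a half turn about z gives the same grasp; the last joint's range is limited). The gripper opens to 85 mm and grips with 20 to 120 N. Pads are 22 mm wide; open, the fingers measure 114 mm over their backs; the gripper's body (76 mm by 85 mm) begins 54 mm behind the grasp point. The pads swing forward as they close: fully open they stand 13 mm farther back than shut.
Start: joints at [-1.307, 0.536, -0.004, 1.538, 0.003, 1.067, -0.071], TCP at [0.21, 0.615, 0.256] pointing down, gripper open.
Joint ranges: [-2.7, 2.7], [-0.37, 2.16], [-1.27, 1.26], [0.24, 2.4], [-1.31, 4.45], [0.19, 1.91], [-2.76, 2.76]. Speed limits (rad/s): [2.39, 2.39, 3.14, 3.14, 3.14, 3.14, 3.14].

## Interface

Orientations are given as a unit quaternion [x, y, z, w].
In Python, from station import arm, viewer, job gives the robot as it stands. The module is installed in compiled form; this text tells all that it offers.
- The arm moves only by the tool play_rows, never from a script. Its argument "commands" is one flat list of numbers, 7 for each row, row after row: the turn, a rotation vector about the tool's x, y, z in degrees, then the shift along the tool's x, y, z in cm, then the gripper's target within -1 to 1 (fully open at 1, half-way at 0, shut at -1). A call has 1 to 20 rows; each row shifts and turns the commanded pose from where the row before left it, along the tool's axes as they then stand; what a row does not reach is not made up. A row lasts 1/10 s, in which the tool goes at most 50 mm and 8.59 degrees, less where a joint would pass 70% of its speed; a pose out of reach is approached as far as the arm can. A call is refused whole if a number of a shift passes 5 or a number of a turn 8.59, either way. A call with a gripper value outside its range is refused whole. The fingers move at their own pace and stop on an object; "grip_force" is the grip in N (left out, the last holds). Time passes only in rows, so rows that do not move let the fingers close. It gives the time, the measured TCP pose, the force and the opening at its end, in the units of the state.
- arm.get_state(): the state, without advancing time (a new reading comes with each control period).
- viewer.capture(name): name is "scene" or "side" or "wrist"; returns the picture (384x512x3 uint8, red, green, blue); there is no depth.
- viewer.camera_model(name): a dict with "fx", "fy", "cx", "cy" (pixels), "R" (3x3) and "t" (3): a world point X has camera coordinates R X + t. Camera axes: x right, y down, z forward; pixel columns grow to the right and rows downward; lengths in m; the calibration is good to about 2 mm. A picture is of the moment at which its call begins: read the wrist's pose just before it. camera_model takes no time and is no camera call; for the wrist camera it gives the pose at the moment of the call.
- job.hand_in(): hands the job in, once; it reports no verdict.
Trained networks look in the newest picture that a camera, given by its name, has taken for a name from the list of things; names that differ only in an ending like _2 or _b are one class to them, and where a whole thing is asked for, a point or a joint stands for the part that bears it (a point fixed in the world has none). Each returns a list of dicts, best first, with "score" (0 to 1); they miss things now and then, are a little off and sometimes report something else, mostly with a low value. They report only what shows in the picture. A call takes as long as a camera call.
- viewer.trace(camera, query): "pixels" (384x512 bool, what is visible of it) and "box" ([left, top, right, bottom] in pixels, round what is visible of it).
The state is a dict: "t": time; "qpos": joint angles; "joint_velocities": joint speeds; "joint_efforts": joint torques, N m; "tool_pos": TCP position; "tcp_rot": TCP orientation; "ft_force": force on the tool from outside, world axes, zero at the start; "torque": the same for the moment, N m; "width": finger opening in m.
Only numpy, scipy, OpenCV 4.12 (cv2) and the standard library are available. Lean on these libraries where they do the work, as an engineer would, in place of code of your own. Each camera call takes 0.05 s, during which the arm holds its last target.

## Task

A steel bearing ball is stuck in the neck of the clear bottle lying in the grey cradle, with two smaller balls trapped behind it. Pick the bottle up, tip it mouth-down over the steel tray, and tap the rim of its neck against the tray's hard edge, again and again as needed, until all three balls are out and in the tray. Then lay the bottle back in its cradle, let go of it, and leave the other things on the bench where they are.

Things in the scene. Friction and masses are not known exactly. Their poses are not given: they have to be found in the camera images.
- bottle: Clear plastic bottle, blue neck, 90 g, lying level, mouth roughly to the robot. Origin on its axis, mid-body; +x along the axis out of the mouth. Body 38 mm across (36.5 between the fingers), x -40 to +40 mm: grip it there, across the axis, from above between the cradle's supports. Shoulder cone to +58; neck 28 mm across, wall 3.5, to the open rim at +84. Tipped 30 degrees or more, loose balls roll out.
- bottle_mouth (a point): Centre of the bottle's open rim, 84 mm along +x from the bottle's origin. Inside the neck two sprung rubber lips (x = 62 to 78 mm) grip the big ball; they let the small balls pass freely. A blow across the line from the grip to the lip that strikes can turn the bottle in the fingers; a blow along it does not.
- big_ball: Steel ball, 18 mm, 24 g, origin at its centre, 65 to 69 mm along the bottle's +x at the start, sunk in the neck. The lips' friction holds it and the balls behind it when the bottle is merely tipped; each sharp knock of the rim makes it slip outwards by some tenths of a mm to a few mm. How many knocks it takes is not known. It drops out once its centre is past about 78 mm.
- small_ball_a: Steel ball, 14 mm across, 11.5 g, loose inside the bottle's body behind the big ball. Origin at its centre.
- small_ball_b: Second steel ball of the same kind, 14 mm across, loose inside the bottle.
- tray: Square open steel tray, fixed to the bench, 170 x 170 mm outside, walls 5 mm thick with the rim 50 mm above the bench, inner floor 5 mm. Origin: centre of its underside; x and y along its sides. All four rims are equally good for knocking.
- cradle: Grey cradle, fixed: foot plate 100 (x) x 70 (y) x 8 mm with two V supports, 10 mm thick, at x = -28 and +28 mm, that centre the bottle's body sideways; 46 mm free between them for the fingers; the V's upper edges lie about 45 mm above the bench, 28 mm either side of the middle. Origin: centre of its underside; x is the direction in which the bottle lies.
- cradle_seat (a point): Where the bottle's origin sits when it lies in the cradle: on the cradle's middle, 45 mm above the bench, x along the bottle.
- spanner: Bystander: steel spanner 150 mm long lying flat in front of the robot.
- driver: Bystander: screwdriver 170 mm long with a black handle, lying beyond the work area.
- bottle_cap: Bystander: the bottle's blue cap, 34 mm across, 16 mm high.
- clamp_knob: Bystander: black five-lobed clamp knob, 48 mm across, 30 mm high.
- grease_jar: Bystander: white jar, 64 mm across, 60 mm high.

How it is judged:
By the outcome, as a careful person would: the job done as asked, in the order asked, and still so for the second after the job is handed in, with the robot touching nothing.
It also fails if it takes over 51 s, if anything falls off the work surface, if the arm or the gripper's body presses on something with over 40 N, if the wrist force passes 120 N, or if a joint passes its speed limit or range.

## Working session

There is one attempt and no reset: what is moved stays moved. The work goes in short steps, Python scripts to look and compute and a tool call to move; the robot and the scene stay as the last step left them, time stands still between calls to the robot, and variables do not carry over. Pictures are saved under pics/ and viewed, and the job is handed in when it is done.

Besides the shell and the picture viewer there is one more tool, called after "Call:" as a command line: name --argument value ..., lists and objects as JSON in quotes. play_rows: Moves the arm, as the interface text tells. Its arguments: {"type":"object","properties":{"commands":{"type":"array"},"grip_force":{"type":"number"}},"required":["commands"]}

```bash
mkdir -p pics; ls; cat > h.py <<'E'
import numpy as np,cv2
from station import arm,viewer,job
from scipy.spatial.transform import Rotation as Ro
def snap(n,f):
    im=viewer.capture(n); cv2.imwrite(f'pics/{f}.png',cv2.cvtColor(np.asarray(im),cv2.COLOR_RGB2BGR)); return im
def cm(n):
    c=viewer.camera_model(n); return c,np.array(c['R']),np.array(c['t'])
def proj(n,X):
    c,R,t=cm(n); p=R@np.array(X)+t; return c['fx']*p[0]/p[2]+c['cx'],c['fy']*p[1]/p[2]+c['cy']
def onz(n,u,v,z):
    c,R,t=cm(n); d=R.T@np.array([(u-c['cx'])/c['fx'],(v-c['cy'])/c['fy'],1]); o=-R.T@t
    return o+d*(z-o[2])/d[2]
E
python3 - <<'E'
from h import *
s=arm.get_state();print(s)
for n in ['scene','side','wrist']:
    snap(n,n+'0'); c,R,t=cm(n); print(n,c['fx'],c['cx'],c['cy'],-R.T@t,R[2])
for n in ['scene','side']:
    for q in ['bottle','tray','cradle','bottle_cap','clamp_knob','grease_jar','spanner','driver','big_ball']:
        for r in viewer.trace(n,q)[:2]: print(n,q,round(r['score'],2),np.round(r['box']))
E
```

```text
pics
{'t': 0.0, 'qpos': array([-1.30720428,  0.53719681, -0.00442315,  1.53888205,  0.0026287 ,
        1.06729418, -0.07118353]), 'joint_velocities': array([ 0.0004353 , -0.0004291 ,  0.00096377,  0.00027231,  0.00049241,
        0.00093486, -0.00120013]), 'joint_efforts': array([-8.86006019e-04, -5.83395338e+01,  1.04810882e+00, -2.59110671e+01,
        1.22830251e-02,  9.36846976e-03,  5.83256656e-05]), 'tool_pos': array([0.21033854, 0.61439786, 0.25538988]), 'tcp_rot': array([ 8.13560395e-01,  5.81479746e-01, -6.71647031e-04,  5.80160191e-04]), 'ft_force': array([-0.34452456,  0.21015199, -0.34023783]), 'torque': array([ 0.03139098, -0.08505757,  0.05833216]), 'width': 0.08538590708160713}
scene 403.0543808916015 248.90175305359566 193.3361811409814 [1.32995204 0.47895672 0.74887886] [-0.67773393 -0.42335079 -0.60120781]
side 381.44285600818046 257.1907593314289 192.2528650414877 [ 0.36940078 -0.78331009  0.66468272] [ 0.17973733  0.78523592 -0.59253611]
wrist 297.2886036684211 257.40700241406876 188.93298537450931 [0.13717933 0.63869758 0.37492556] [ 0.28723433 -0.10013043 -0.95261238]
scene bottle 0.93 [188. 159. 218. 187.]
scene tray 0.76 [272. 187. 358. 259.]
scene cradle 0.77 [182. 174. 215. 200.]
scene clamp_knob 0.61 [121. 182. 130. 197.]
scene clamp_knob 0.46 [258. 176. 300. 196.]
scene grease_jar 0.77 [370. 262. 405. 301.]
scene spanner 0.68 [256. 176. 302. 198.]
scene driver 0.7 [205. 220. 250. 247.]
side bottle 0.86 [231. 242. 291. 266.]
side tray 0.64 [208. 150. 268. 196.]
side tray 0.52 [251. 262. 299. 282.]
side cradle 0.71 [250. 262. 299. 282.]
side cradle 0.25 [355. 299. 377. 323.]
side bottle_cap 0.65 [243. 335. 263. 356.]
side clamp_knob 0.82 [355. 298. 377. 321.]
side clamp_knob 0.22 [245. 336. 262. 354.]
side grease_jar 0.58 [246. 120. 262. 142.]
side spanner 0.74 [191. 205. 212. 240.]
side spanner 0.3 [242. 332. 262. 354.]
side driver 0.75 [303. 198. 315. 227.]
```

```bash
python3 - <<'E'
import cv2,numpy as np
a=cv2.imread('pics/scene0.png')[130:320,90:430]; b=cv2.imread('pics/side0.png')[100:370,150:400]
cv2.imwrite('pics/scene0z.png',cv2.resize(a,None,fx=2.3,fy=2.3,interpolation=cv2.INTER_CUBIC))
cv2.imwrite('pics/side0z.png',cv2.resize(b,None,fx=2.2,fy=2.2,interpolation=cv2.INTER_CUBIC))
E
```

```text
(no output)
```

View pics/scene0z.png

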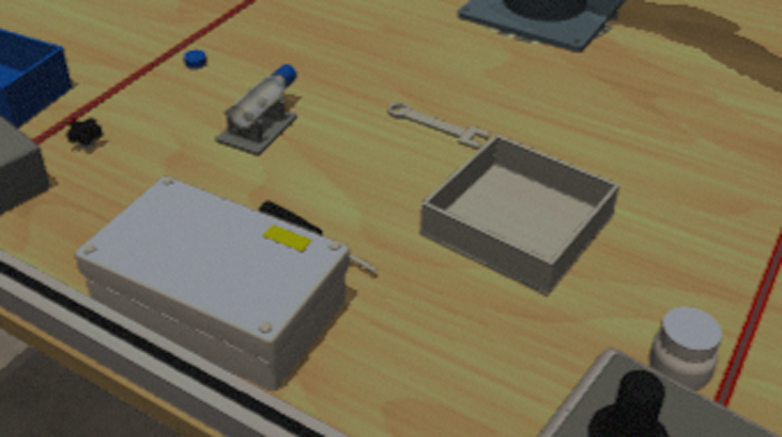

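View pics/side0z.png

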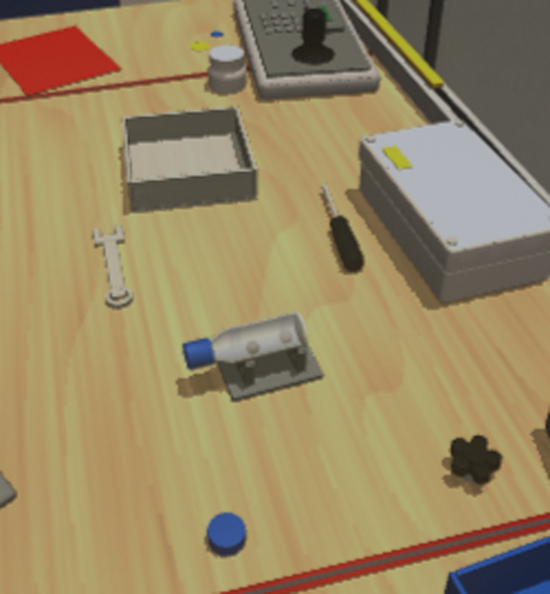

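View pics/wrist0.png

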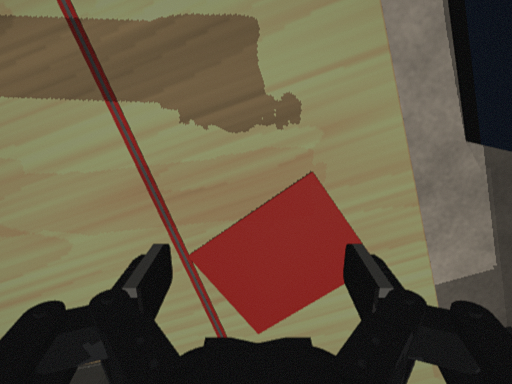

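```bash
python3 - <<'E'
from h import *
S=lambda x,y:(90+x/2.3,130+y/2.3); D=lambda x,y:(150+x/2.2,100+y/2.2)
print('tray'); 
for p in [(497,138),(618,186),(548,263),(422,205)]: print(np.round(onz('scene',*S(*p),.05),3))
for p in [(124,116),(237,109),(254,168),(130,181)]: print(np.round(onz('side',*D(*p),.05),3))
print('bottle mouth,end at z=.045')
for p in [(289,75),(236,112)]: print(np.round(onz('scene',*S(*p),.045),3))
for p in [(187,354),(303,333)]: print(np.round(onz('side',*D(*p),.045),3))
print('cradle foot')
for p in [(217,140),(260,153),(297,118)]: print(np.round(onz('scene',*S(*p),.008),3))
for p in [(233,396),(322,374)]: print(np.round(onz('side',*D(*p),.008),3))
print('others')
for n,p in [('knob',(474,460)),('cap',(226,533)),('jar',(226,70)),('drv',(327,187)),('drv',(355,266)),('sp',(108,235)),('sp',(119,300)),('box',(362,190)),('box',(443,300))]: print(n,np.round(onz('side',*D(*p),.01),3))
E
```

```text
tray
[0.44 0.12 0.05]
[0.451 0.283 0.05 ]
[0.616 0.264 0.05 ]
[0.604 0.103 0.05 ]
[0.45 0.28 0.05]
[0.612 0.255 0.05 ]
[0.597 0.1   0.05 ]
[0.436 0.113 0.05 ]
bottle mouth,end at z=.045
[ 0.453 -0.195  0.045]
[ 0.565 -0.202  0.045]
[ 0.45  -0.198  0.045]
[ 0.571 -0.199  0.045]
cradle foot
[ 0.59  -0.218  0.008]
[ 0.582 -0.152  0.008]
[ 0.491 -0.157  0.008]
[ 0.488 -0.231  0.008]
[ 0.584 -0.226  0.008]
others
knob [ 0.685 -0.363  0.01 ]
cap [ 0.447 -0.378  0.01 ]
jar [0.641 0.455 0.01 ]
drv [0.695 0.087 0.01 ]
drv [ 0.675 -0.076  0.01 ]
sp [0.397 0.06  0.01 ]
sp [ 0.395 -0.062  0.01 ]
box [0.738 0.068 0.01 ]
box [ 0.75  -0.157  0.01 ]
```

```bash
cat >> h.py <<'E'
def plan(p1,R1,n,grip,p0=None,R0=None,pr=True):
    """straight line/const rotation in n rows; R1 Rotation; returns rows rounded"""
    s=arm.get_state()
    p0=np.array(s['tool_pos']) if p0 is None else np.array(p0); R0=Ro.from_quat(s['tcp_rot']) if R0 is None else R0
    rv=(R0.inv()*R1).as_rotvec()
    out=[];p=p0.copy();R=R0
    for i in range(n):
        tgt=p0+(np.array(p1)-p0)*(i+1)/n
        # rotate part then shift in which frame? assume shift along axes as they stand at row start
        d=R.inv().apply(tgt-p)*100
        a=np.degrees((R.inv()*(R0*Ro.from_rotvec(rv*(i+1)/n))).as_rotvec())
        a=np.round(a,2);d=np.round(d,2)
        out.append(list(a)+list(d)+[grip]); p=p+R.apply(d/100); R=R*Ro.from_rotvec(np.radians(a))
    if pr:
        print(n,'max',np.abs(np.array(out)).max(0)); print(','.join('%g'%round(float(x),2) for r in out for x in r))
        print('end',np.round(p,4),R.as_quat())
    return out
def yaw(xa):  # tool down with tool x at azimuth xa deg
    c,s=np.cos(np.radians(xa)),np.sin(np.radians(xa))
    return Ro.from_matrix(np.array([[c,s,0],[s,-c,0],[0,0,-1]]))
def log():
    import json
    s=arm.get_state(); open('log.jsonl','a').write(json.dumps({k:np.array(v).tolist() for k,v in s.items()})+'\n'); return s
E
python3 - <<'E'
from h import *
log()
plan([.36,.54,.30],yaw(45),4,1)
E
```

```text
4 max [0.   0.   6.53 0.85 4.19 1.1  1.  ]
0,-0,6.53,-0.56,4.14,-1.09,1,0,-0,6.52,-0.09,4.19,-1.1,1,0,-0,6.53,0.39,4.16,-1.09,1,-0,-0,6.53,0.85,4.09,-1.09,1
end [0.3599 0.54   0.3   ] [ 9.23884491e-01  3.82671462e-01  2.63985029e-06 -1.43941911e-06]
```

Call:
play_rows --commands '[0, 0, 6.5, -0.6, 4.1, -1.1, 1, 0, 0, 6.5, -0.1, 4.2, -1.1, 1, 0, 0, 6.5, 0.4, 4.2, -1.1, 1, 0, 0, 6.5, 0.8, 4.1, -1.1, 1]'

```text
t: 1.45
tool_pos: [0.3612, 0.5383, 0.3009]
tcp_rot: [0.924, 0.381, 0.0, -0.0]
ft_force: [0.5, 0.8, 0.1]
width: 0.0853
```

```bash
python3 - <<'E'
from h import *
s=log(); print(s['t'],s['qpos'],s['tool_pos'],Ro.from_quat(s['tcp_rot']).as_matrix())
E
```

```text
1.45 [-1.14165222  0.49440357  0.13445375  1.5022945  -0.0696972   1.14918538
 -0.21184483] [0.36116794 0.53825174 0.30090218] [[ 7.08971001e-01  7.05237585e-01  2.60643020e-04]
 [ 7.05237521e-01 -7.08971048e-01  3.02754437e-04]
 [ 3.98302163e-04 -3.08288792e-05 -9.99999920e-01]]
```

```bash
cat > fk.py <<'E'
import numpy as np,json
from scipy.spatial.transform import Rotation as Ro
from scipy.optimize import least_squares
# q signs: each ±; rotations about z,y,z,y,z,y,z
D=[json.loads(l) for l in open('log.jsonl')]
def fk(q,P,sg,yaw0):
    # P: offsets (x,z) for segments
    R=Ro.from_euler('z',yaw0); p=np.array([0,0,0.]);ax='zyzyzyz'
    off=np.array(P).reshape(-1,3)
    for i in range(7):
        R=R*Ro.from_euler(ax[i],sg[i]*q[i])
        if i in (1,3,5,6): # after joints 2(upper),4(fore),6(hand)
            p=p+R.apply(off[(1,3,5,6).index(i)])
        
    return p,R
if __name__=='__main__':
    import itertools
    best=[]
    for sg in itertools.product([1,-1],repeat=7):
        # orientation only check, right-mult const about z allowed
        Rs=[]
        for d in D:
            _,R=fk(d['qpos'],np.zeros(12),sg,0); Rs.append(R)
        T=[Ro.from_quat(d['tcp_rot']) for d in D]
        # find A,B: T=A R B with A=z rot, B=z rot
        f=lambda x: np.concatenate([((Ro.from_euler('z',x[0])*R*Ro.from_euler('z',x[1])).inv()*t).as_rotvec() for R,t in zip(Rs,T)])
        r=min((least_squares(f,x0) for x0 in itertools.product([0,1.5,3,-1.5],[0,1.5,3,-1.5])),key=lambda r:r.cost)
        best.append((r.cost,sg,r.x))
    best.sort(key=lambda b:b[0])
    for b in best[:6]: print(b)
E
python3 fk.py
python3 - <<'E'
from h import *
plan([.52,.30,.32],yaw(5),6,1)
E
```

```text
(np.float64(9.467516541816544e-20), (-1, 1, -1, 1, -1, 1, -1), array([3.63496156e-10, 3.14159265e+00]))
(np.float64(2.532188887691798e-19), (-1, -1, -1, -1, -1, -1, -1), array([ 3.14159265e+00, -6.57118573e-11]))
(np.float64(0.008941376007412695), (-1, -1, -1, -1, 1, -1, -1), array([-1.64825016,  1.52062253]))
(np.float64(0.008941376008972799), (-1, 1, -1, 1, 1, 1, -1), array([ 1.49334291, -1.62096971]))
(np.float64(0.019778337803655833), (-1, -1, -1, -1, -1, -1, 1), array([3.21165595, 0.35311748]))
(np.float64(0.01977833780370027), (-1, 1, -1, 1, -1, 1, 1), array([0.06950733, 3.49415416]))
6 max [0.01 0.01 6.65 1.79 4.77 0.32 1.  ]
-0,-0,6.64,-0.92,4.68,-0.32,1,-0,-0.01,6.64,-0.38,4.76,-0.32,1,-0,-0,6.64,0.18,4.77,-0.32,1,-0.01,-0,6.65,0.72,4.72,-0.32,1,0,-0.01,6.64,1.27,4.6,-0.31,1,0,-0,6.64,1.79,4.42,-0.32,1
end [0.52 0.3  0.32] [9.99048701e-01 4.36084073e-02 6.53171967e-06 2.40063979e-06]
```

Call:
play_rows --commands '[0, 0, 6.6, -0.9, 4.7, -0.3, 1, 0, 0, 6.6, -0.4, 4.8, -0.3, 1, 0, 0, 6.6, 0.2, 4.8, -0.3, 1, 0, 0, 6.6, 0.7, 4.7, -0.3, 1, 0, 0, 6.6, 1.3, 4.6, -0.3, 1, 0, 0, 6.6, 1.8, 4.4, -0.3, 1]'

```text
t: 2.05
tool_pos: [0.5217, 0.3, 0.3187]
tcp_rot: [0.999, 0.046, 0.0, -0.0]
ft_force: [0.2, 0.4, -0.2]
width: 0.0855
```

```bash
python3 - <<'E'
from h import *
s=log(); print(s['t'],s['qpos'],s['tool_pos'])
plan([.54,.06,.28],yaw(-25),6,1)
plan([.54,-.195,.26],yaw(-70),6,1,[.54,.06,.28],yaw(-25))
E
```

```text
2.05 [-0.86023922  0.40671785  0.35798056  1.62020802 -0.15325776  1.14172343
 -0.37368772] [0.5216769  0.29999271 0.31874526]
6 max [0.01 0.01 5.04 1.65 4.01 0.65 1.  ]
-0.01,-0,5.04,-0.06,4.01,0.64,1,-0,-0.01,5.04,0.29,4,0.65,1,-0.01,-0,5.04,0.64,3.96,0.64,1,-0,-0.01,5.04,0.99,3.89,0.65,1,-0.01,0,5.04,1.32,3.79,0.64,1,-0,-0,5.04,1.65,3.65,0.65,1
end [0.54 0.06 0.28] [ 9.76303572e-01 -2.16405483e-01  2.51703280e-05 -3.29969187e-05]
6 max [0.   0.   7.5  3.77 3.85 0.34 1.  ]
0,0,7.5,1.8,3.85,0.33,1,0,0,7.5,2.28,3.59,0.34,1,0,0,7.5,2.73,3.25,0.33,1,0,0,7.5,3.14,2.87,0.33,1,0,0,7.5,3.48,2.44,0.34,1,0,0,7.5,3.77,1.96,0.33,1
end [ 0.5401 -0.195   0.26  ] [ 0.81915204 -0.57357644  0.          0.        ]
```

Call:
play_rows --commands '[0, 0, 5, -0.1, 4, 0.6, 1, 0, 0, 5, 0.3, 4, 0.6, 1, 0, 0, 5, 0.6, 4, 0.6, 1, 0, 0, 5, 1, 3.9, 0.6, 1, 0, 0, 5, 1.3, 3.8, 0.6, 1, 0, 0, 5, 1.6, 3.7, 0.7, 1]'

```text
t: 2.65
tool_pos: [0.5392, 0.0596, 0.2814]
tcp_rot: [0.977, -0.214, 0.0, -0.0]
ft_force: [-0.1, -0.8, -0.6]
width: 0.0849
```

```bash
cat >> fk.py <<'E'
    sg=(-1,1,-1,1,-1,1,-1)
    # lengths: base z; joint offsets: after j2 (x,z) ; after j4 (x,z); after j6 (x,z)+ tool
    def res(x):
        o=[]
        for d in D:
            p,R=F(d['qpos'],x); o.append(p-np.array(d['tool_pos']))
        return np.concatenate(o)
def F(q,x):
    sg=(-1,1,-1,1,-1,1,-1)
    R=Ro.identity();p=np.array([0,0,x[0]]);ax='zyzyzyz'
    for i in range(7):
        R=R*Ro.from_euler(ax[i],sg[i]*q[i])
        if i==2: p=p+R.apply([x[1],0,x[2]])   # elbow
        if i==3: p=p+R.apply([x[3],0,0])
        if i==4: p=p+R.apply([x[4],x[7],x[5]])   # wrist
        if i==5: p=p+R.apply([x[6],0,x[8]])
    return p,R*Ro.from_euler('z',np.pi)
if __name__=='__main__':
    x0=[.33,0,.35,0,0,.35,0,0,.25]
    r=least_squares(lambda x:np.concatenate([res(x),1e-3*(x-np.array(x0))]),x0); print(np.round(r.x,4),'res mm',np.round(res(r.x)*1000,1))
E
python3 - <<'E'
from h import *
s=log(); print(s['t'],s['qpos'],s['tool_pos'])
E
python3 fk.py | tail -3
```

```text
2.65 [-0.61639314  0.35355751  0.53712004  1.82410613 -0.20992571  1.01941455
 -0.4266713 ] [0.53919065 0.0596279  0.28144266]
(np.float64(0.1563877350076761), (-1, 1, -1, 1, -1, 1, 1), array([ 0.11952455, -2.48036153]))
(np.float64(0.15638773500773395), (-1, -1, -1, -1, -1, -1, 1), array([-3.02149257, -5.62137865]))
[ 0.4078  0.0447  0.4489 -0.0668  0.0651  0.4541  0.0177 -0.045   0.2968] res mm [ 0.2  0.3  0.1 -0.5 -0.4 -0.1  0.5  0.1  0.1 -0.2  0.  -0. ]
```

```bash
cat > sim.py <<'E'
import numpy as np,json
from fk import F
from scipy.spatial.transform import Rotation as Ro
from scipy.optimize import least_squares
X=[0.4078,0.0447,0.4489,-0.0668,0.0651,0.4541,0.0177,-0.045,0.2968]
lo=np.array([-2.7,-.37,-1.27,.24,-1.31,.19,-2.76]);hi=np.array([2.7,2.16,1.26,2.4,4.45,1.91,2.76])
def J(q):
    p,R=F(q,X);o=np.zeros((6,7));e=1e-5
    for i in range(7):
        d=q.copy();d[i]+=e;p2,R2=F(d,X);o[:3,i]=(p2-p)/e;o[3:,i]=(R2*R.inv()).as_rotvec()/e
    return o
def follow(q,p1,R1,n):
    p0,R0=F(q,X);rv=(R1*R0.inv()).as_rotvec()
    for i in range(n):
        a=(i+1)/n;tp=p0+(p1-p0)*a;tR=Ro.from_rotvec(rv*a)*R0
        for _ in range(3):
            p,R=F(q,X);e=np.concatenate([tp-p,(tR*R.inv()).as_rotvec()])
            q=np.clip(q+np.linalg.pinv(J(q),rcond=.02)@e,lo,hi)
    p,R=F(q,X)
    return q,np.linalg.norm(tp-p)*1000,np.degrees((tR*R.inv()).magnitude())
def fr(m,t): # frame: mouth along sgn*tool y
    pass
def strike(K,m,th,opt,back=0.,off=0.):
    m=np.array(m)/np.linalg.norm(m);Z=np.array([0,0,1.]);th=np.radians(th)
    b=np.cos(th)*m-np.sin(th)*Z;n=-np.sin(th)*m-np.cos(th)*Z
    G=np.array(K)-(.084-off)*b-.014*n; y=-b if opt==1 else b
    x=np.cross(y,n); R=Ro.from_matrix(np.stack([x,y,n],1))
    ld=.084*b+.014*n; ld/=np.linalg.norm(ld)
    return G-.006*n-back*ld,R
if __name__=='__main__':
    from h import yaw
    for name,K,m in [('far',(.61,.18,.05),(-1,.08,0)),('right',(.52,.108,.05),(.08,1,0)),('left',(.53,.268,.05),(-.08,-1,0)),('near',(.443,.2,.05),(1,-.08,0))]:
      for opt in (1,2):
        for th in (50,60,70,80):
            p,R=strike(K,m,th,opt); best=None
            rng=np.random.default_rng(0)
            for k in range(40):
                q0=rng.uniform(lo,hi)
                f=lambda q:np.concatenate([(F(q,X)[0]-p)*10,(R*F(q,X)[1].inv()).as_rotvec()*3])
                r=least_squares(f,q0,bounds=(lo,hi))
                if r.cost<1e-6:
                    mg=np.min(np.minimum(r.x-lo,hi-r.x))
                    if best is None or mg>best[0]: best=(mg,r.x)
            print(name,opt,th,None if best is None else (round(best[0],2),np.round(best[1],2)))
E
python3 sim.py
```

```text
Still running in the background as job /tmp/bash_jobs.1000/8b001f6fed1c (pid 726). You'll get a notice when it ends.
```

```bash
kill -- -$(cat /tmp/bash_jobs.1000/8b001f6fed1c/pid); python3 - <<'E'
s=open('sim.py').read()
s=s.replace("from fk import F\n","""from fk import F as F0
def F(q,x,mat=False):
    sg=(-1,1,-1,1,-1,1,-1);R=np.eye(3);p=np.array([0,0,x[0]])
    for i in range(7):
        a=sg[i]*q[i];c,s=np.cos(a),np.sin(a)
        R=R@(np.array([[c,-s,0],[s,c,0],[0,0,1]]) if i%2==0 else np.array([[c,0,s],[0,1,0],[-s,0,c]]))
        if i==2: p=p+R@[x[1],0,x[2]]
        if i==3: p=p+R@[x[3],0,0]
        if i==4: p=p+R@[x[4],x[7],x[5]]
        if i==5: p=p+R@[x[6],0,x[8]]
    R=R@np.diag([-1.,-1,1])
    return (p,R) if mat else (p,Ro.from_matrix(R))
""")
s=s.replace("f=lambda q:np.concatenate([(F(q,X)[0]-p)*10,(R*F(q,X)[1].inv()).as_rotvec()*3])","f=lambda q:(lambda a:np.concatenate([(a[0]-p)*10,(a[1]-RM).ravel()]))(F(q,X,True))").replace("best=None\n","best=None;RM=R.as_matrix()\n",1).replace("range(40)","range(15)")
s=s.replace("least_squares(f,q0,bounds=(lo,hi))","least_squares(f,q0,bounds=(lo,hi),max_nfev=60)").replace("best[1],2)))","best[1],2)),flush=True)")
open('sim.py','w').write(s)
E
time OMP_NUM_THREADS=1 timeout 400 python3 sim.py
```

```text
far 1 50 None
far 1 60 None
far 1 70 None
far 1 80 None
far 2 50 (np.float64(0.0), array([-1.38,  1.07,  1.26,  2.4 ,  3.73,  0.66,  0.06]))
far 2 60 None
far 2 70 None
far 2 80 None
right 1 50 (np.float64(0.67), array([-1.05,  0.98,  0.59,  1.72,  0.21,  1.11, -0.78]))
right 1 60 (np.float64(0.66), array([-1.09,  1.1 ,  0.6 ,  1.63,  0.25,  1.25, -0.83]))
right 1 70 (np.float64(0.51), array([-1.1 ,  1.2 ,  0.57,  1.54,  0.31,  1.4 , -0.88]))
right 1 80 (np.float64(0.35), array([-1.1 ,  1.3 ,  0.54,  1.44,  0.37,  1.56, -0.92]))
right 2 50 (np.float64(0.58), array([-0.89,  0.89,  0.35,  1.76,  0.42,  1.15,  2.18]))
right 2 60 (np.float64(0.61), array([-0.94,  1.  ,  0.36,  1.67,  0.44,  1.3 ,  2.14]))
right 2 70 (np.float64(0.5), array([-1.1 ,  1.2 ,  0.57,  1.54,  0.31,  1.41,  2.26]))
right 2 80 (np.float64(0.33), array([-1.06,  1.27,  0.47,  1.45,  0.42,  1.58,  2.17]))
left 1 50 (np.float64(0.32), array([ 0.37,  0.83, -0.52,  1.95, -0.99,  0.61, -2.33]))
left 1 60 (np.float64(0.3), array([ 0.69,  1.08, -0.86,  1.93, -0.66,  0.52, -2.46]))
left 1 70 (np.float64(0.39), array([ 0.79
[... 374 characters left out ...]
66,  0.61,  0.81]))
left 2 80 (np.float64(0.45), array([ 0.82,  1.33, -0.82,  1.86, -0.77,  0.78,  1.  ]))
near 1 50 (np.float64(0.41), array([-0.03,  0.93, -0.44,  1.55, -0.05,  1.5 , -2.08]))
near 1 60 (np.float64(0.21), array([ 0.05,  1.08, -0.57,  1.4 ,  0.  ,  1.7 , -2.15]))
near 1 70 (np.float64(0.02), array([ 0.09,  1.23, -0.65,  1.24,  0.01,  1.89, -2.21]))
near 1 80 None
near 2 50 (np.float64(0.4), array([ 0.16,  1.01, -0.74,  1.58,  0.14,  1.51,  0.87]))
near 2 60 (np.float64(0.21), array([ 0.13,  1.12, -0.71,  1.41,  0.08,  1.7 ,  0.9 ]))
near 2 70 (np.float64(0.02), array([ 0.09,  1.23, -0.66,  1.24,  0.02,  1.89,  0.92]))
near 2 80 None
real	0m24.459s
user	0m23.626s
sys	0m0.220s
```

```bash
cat > s2.py <<'E'
from sim import *
from h import yaw
import json
q0=np.array([json.loads(l) for l in open('log.jsonl')][-1]['qpos'])
for opt,yb in ((1,90),(2,-90)):
    q=q0.copy();print('opt',opt)
    for nm,p,R,n in [('above',[.536,-.195,.24],yaw(yb),14),('grip',[.536,-.195,.051],yaw(yb),10),('lift',[.536,-.195,.22],yaw(yb),10)]:
        q,a,b=follow(q,np.array(p),R,n);print(nm,np.round(q,2),round(a,1),round(b,1))
    m=(.08,1,0)
    R1=yaw(-5 if opt==1 else 175)
    q,a,b=follow(q,np.array([.52,.05,.30]),R1,20);print('yawed',np.round(q,2),round(a,1),round(b,1))
    for th in (30,60,80):
        p,R=strike((.52,.108,.05),m,th,opt,.05)
        q,a,b=follow(q,p,R,10);print(th,np.round(q,2),round(a,1),round(b,1),p)
E
python3 s2.py
```

```text
opt 1
above [ 0.14  0.42  0.17  1.79 -0.09  0.95  1.92] 0.0 0.0
grip [ 0.19  0.72  0.13  1.81 -0.15  0.62  1.97] 0.0 0.0
lift [ 0.14  0.44  0.17  1.8  -0.09  0.91  1.93] 0.0 0.0
yawed [-0.56  0.28  0.46  1.87 -0.14  1.03 -0.13] 0.0 0.0
30 [-0.85  0.71  0.56  1.93  0.16  0.83 -0.56] 0.0 0.0 [0.51191796 0.0069745  0.14109904]
60 [-1.1   1.    0.62  1.7   0.29  1.26 -0.81] 0.0 0.0 [0.5166331  0.06591381 0.17956822]
80 [-1.14  1.24  0.61  1.49  0.36  1.57 -0.86] 0.0 0.0 [0.52037006 0.11262572 0.18619461]
opt 2
above [-0.3   0.54  0.8   1.76 -0.45  1.03 -0.9 ] 0.0 0.0
grip [-0.12  0.81  0.61  1.8  -0.66  0.75 -0.73] 0.0 0.0
lift [-0.28  0.57  0.79  1.78 -0.47  1.   -0.88] 0.0 0.0
yawed [-1.11  0.59  1.26  1.85 -0.61  1.19 -2.76] 24.6 6.2
30 [-1.23  1.21  1.26  1.89 -0.76  1.06 -2.76] 49.3 10.5 [0.51191796 0.0069745  0.14109904]
60 [-1.45  1.68  1.26  1.68 -0.67  1.43 -2.76] 150.1 32.4 [0.5166331  0.06591381 0.17956822]
80 [-1.48  1.93  1.26  1.49 -0.57  1.65 -2.76] 174.3 41.0 [0.52037006 0.11262572 0.18619461]
```

```bash
python3 - <<'E'
from h import *
plan([.53,-.195,.26],yaw(90),14,1)
E
```

```text
14 max [0.01 0.01 8.2  1.81 1.82 0.16 1.  ]
0,-0,-8.19,0.7,1.68,0.15,1,0,-0.01,-8.19,0.45,1.76,0.15,1,0,-0,-8.19,0.2,1.81,0.16,1,0,-0.01,-8.2,-0.06,1.82,0.15,1,0,-0,-8.19,-0.32,1.79,0.15,1,0,-0.01,-8.19,-0.58,1.73,0.15,1,0,-0,-8.19,-0.81,1.63,0.16,1,0.01,-0.01,-8.19,-1.04,1.49,0.15,1,-0,-0,-8.19,-1.24,1.34,0.15,1,-0,-0.01,-8.19,-1.41,1.14,0.15,1,-0,-0,-8.2,-1.57,0.93,0.16,1,-0,-0.01,-8.19,-1.68,0.7,0.15,1,-0,-0,-8.19,-1.76,0.45,0.15,1,-0,-0.01,-8.19,-1.81,0.19,0.15,1
end [ 0.53  -0.195  0.26 ] [ 7.07108710e-01  7.07104852e-01 -1.86624354e-05 -1.02515827e-06]
```

Call:
play_rows --commands '[0, 0, -8.2, 0.7, 1.7, 0.15, 1, 0, 0, -8.2, 0.45, 1.8, 0.15, 1, 0, 0, -8.2, 0.2, 1.8, 0.15, 1, 0, 0, -8.2, -0.1, 1.8, 0.15, 1, 0, 0, -8.2, -0.3, 1.8, 0.15, 1, 0, 0, -8.2, -0.6, 1.7, 0.15, 1, 0, 0, -8.2, -0.8, 1.6, 0.15, 1, 0, 0, -8.2, -1, 1.5, 0.15, 1, 0, 0, -8.2, -1.2, 1.3, 0.15, 1, 0, 0, -8.2, -1.4, 1.1, 0.15, 1, 0, 0, -8.2, -1.6, 0.9, 0.15, 1, 0, 0, -8.2, -1.7, 0.7, 0.15, 1, 0, 0, -8.2, -1.8, 0.5, 0.15, 1, 0, 0, -8.2, -1.8, 0.2, 0.15, 1]'

```text
t: 4.05
tool_pos: [0.5305, -0.1939, 0.2604]
tcp_rot: [0.703, 0.711, 0.0, 0.0]
ft_force: [0.2, -0.5, 0.4]
width: 0.0851
```

```bash
python3 - <<'E'
from h import *
s=log(); print(s['t'],s['qpos'],s['tool_pos'],yaw(90).inv().__mul__(Ro.from_quat(s['tcp_rot'])).as_rotvec(degrees=True))
import json
c=viewer.camera_model('wrist'); json.dump({k:np.array(v).tolist() for k,v in c.items()},open('cw1.json','w'))
im=snap('wrist','w1')
for q in ('bottle','cradle'):
    r=viewer.trace('wrist',q)[0]; print(q,r['score'],r['box'])
E
python3 fk.py | tail -3
```

```text
4.05 [ 0.10866895  0.38901564  0.20912796  1.77548436 -0.0945862   0.9865168
  1.93687808] [ 0.53048443 -0.19386082  0.26036593] [-0.01745686 -0.00332661 -0.64450673]
bottle 0.66 [243.0, 88.1, 276.7, 202.7]
cradle 0.87 [229.8, 117.8, 288.3, 197.2]
Still running in the background as job /tmp/bash_jobs.1000/9aa6b94929e3 (pid 826). You'll get a notice when it ends.
```

View pics/w1.png

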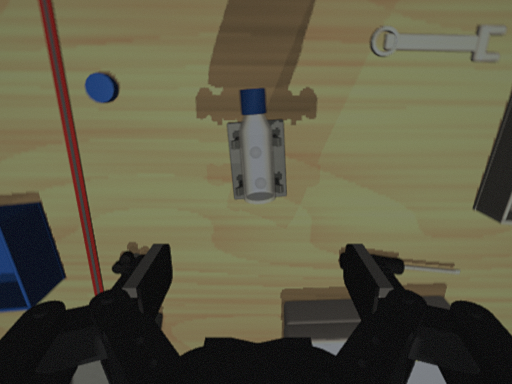

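```bash
pkill -f fk.py; python3 - <<'E'
import cv2
a=cv2.imread('pics/w1.png')[80:210,200:320]
cv2.imwrite('pics/w1z.png',cv2.resize(a,None,fx=4.5,fy=4.5,interpolation=cv2.INTER_CUBIC))
E
```

```text
(no output)
```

View pics/w1z.png

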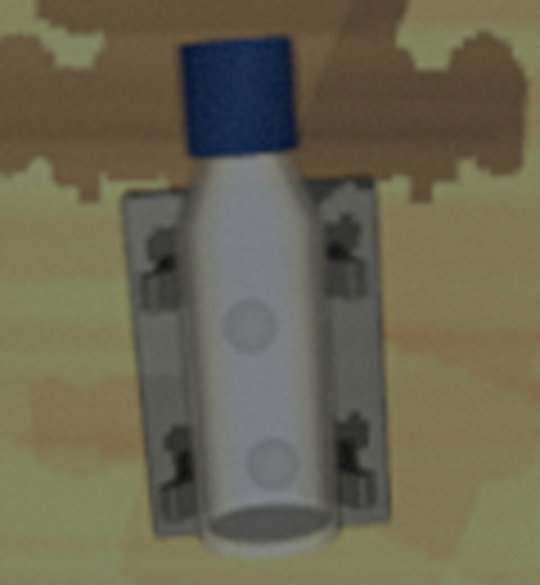

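```bash
python3 - <<'E'
import json,numpy as np
c=json.load(open('cw1.json'));R=np.array(c['R']);t=np.array(c['t'])
def onz(x,y,z):
    u,v=200+x/4.5,80+y/4.5
    d=R.T@np.array([(u-c['cx'])/c['fx'],(v-c['cy'])/c['fy'],1]);o=-R.T@t
    return np.round((o+d*(z-o[2])/d[2])[:2],4)
print('cam',-R.T@t,R[2])
P=[onz(x,y,.045) for x,y in [(237,41),(243,152),(256,300),(269,480)]];print(P)
print('ang',[np.degrees(np.arctan2(*(P[0]-P[k])[::-1])) for k in (1,2,3)])
C=[onz(x,y,.008) for x,y in [(122,195),(372,180),(388,522),(155,535)]];print(C,np.mean(C,0))
print([np.linalg.norm(C[i]-C[i-1]) for i in range(4)])
a=(C[0]+C[1]-C[2]-C[3]);print(np.degrees(np.arctan2(a[1],a[0])))
a=(C[0]+C[3]-C[2]-C[1]);print(np.degrees(np.arctan2(a[1],a[0]))+90)
E
```

```text
cam [ 0.4530222  -0.19598386  0.37966023] [ 0.30430492  0.00311476 -0.95256958]
[array([ 0.4482, -0.2011]), array([ 0.4737, -0.1995]), array([ 0.5098, -0.196 ]), array([ 0.5571, -0.1921])]
ang [np.float64(-176.4096773978604), np.float64(-175.26715007280845), np.float64(-175.27554830282912)]
[array([ 0.4877, -0.2328]), array([ 0.483 , -0.1648]), array([ 0.5812, -0.1566]), array([ 0.5859, -0.2251])] [ 0.53445  -0.194825]
[np.float64(0.09850142130954248), np.float64(0.06816223294464466), np.float64(0.09854176779416945), np.float64(0.0686610515503513)]
-175.37158643314268
3.9394239501729515
```

```bash
python3 - <<'E'
from h import *
s=arm.get_state();print(s['tool_pos'])
plan([.5332,-.1945,.10],yaw(94.7),5,1)
plan([.5332,-.1945,.051],yaw(94.7),4,1,[.5332,-.1945,.10],yaw(94.7))
E
```

```text
[ 0.53014915 -0.19412831  0.26031646]
5 max [0.   0.01 0.94 0.02 0.06 3.21 1.  ]
0,0,-0.94,-0.01,0.06,3.21,1,0,0,-0.94,-0.01,0.06,3.2,1,0,0,-0.93,-0,0.06,3.21,1,0,0,-0.94,-0.01,0.06,3.21,1,0,0.01,-0.94,-0.02,0.06,3.2,1
end [ 0.5332 -0.1945  0.1   ] [ 6.77524507e-01  7.35500198e-01  2.48277142e-05 -2.29927195e-05]
4 max [0.   0.   0.   0.   0.   1.23 1.  ]
0,0,0,0,0,1.22,1,0,0,0,0,0,1.23,1,0,0,0,0,0,1.22,1,0,0,0,0,0,1.23,1
end [ 0.5332 -0.1945  0.051 ] [0.67751808 0.73550612 0.         0.        ]
```

Call:
play_rows --commands '[0, 0, -0.94, 0, 0.06, 3.2, 1, 0, 0, -0.94, 0, 0.06, 3.2, 1, 0, 0, -0.94, 0, 0.06, 3.2, 1, 0, 0, -0.94, 0, 0.06, 3.2, 1, 0, 0, -0.94, 0, 0.06, 3.2, 1, 0, 0, 0, 0, 0, 1.2, 1, 0, 0, 0, 0, 0, 1.2, 1, 0, 0, 0, 0, 0, 1.2, 1, 0, 0, 0, 0, 0, 1.3, 1, 0, 0, 0, 0, 0, 0, 1]'

```text
t: 5.2
tool_pos: [0.5328, -0.1926, 0.0502]
tcp_rot: [0.676, 0.737, -0.0, -0.001]
ft_force: [-0.3, 0.0, -0.4]
width: 0.0854
```

```bash
python3 - <<'E'
from h import *
s=log(); print(s['tool_pos'],s['ft_force'],yaw(94.7).inv().__mul__(Ro.from_quat(s['tcp_rot'])).as_rotvec(degrees=True))
snap('side','s1');im=cv2.imread('pics/s1.png')[200:300,190:330]
cv2.imwrite('pics/s1z.png',cv2.resize(im,None,fx=5,fy=5,interpolation=cv2.INTER_CUBIC))
E
```

```text
[ 0.532816   -0.19257951  0.05017378] [-0.29513097  0.04587004 -0.40778919] [ 0.09203057  0.04083065 -0.2834435 ]
```

View pics/s1z.png

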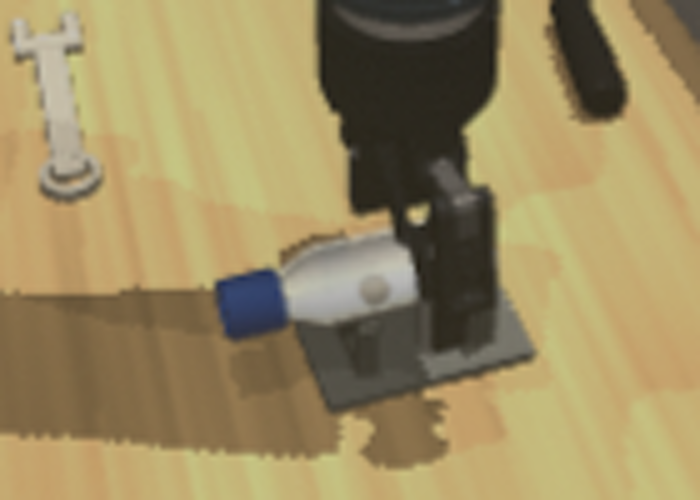

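Call:
play_rows --commands '[0, 0, 0, -0.15, 0, 0, 1, 0, 0, 0, 0, 0, 0, -1, 0, 0, 0, 0, 0, 0, -1, 0, 0, 0, 0, 0, 0, -1, 0, 0, 0, 0, 0, 0, -1, 0, 0, 0, 0, 0, 0, -1, 0, 0, 0, 0, 0, 0, -1, 0, 0, 0, 0, 0, 0, -1]' --grip_force 90

```text
t: 6.05
tool_pos: [0.5338, -0.1933, 0.052]
tcp_rot: [0.676, 0.737, 0.001, -0.001]
ft_force: [-2.0, 3.7, 8.2]
width: 0.035
```

```bash
python3 - <<'E'
from h import *
s=log();print(s['qpos'])
R=Ro.from_quat(s['tcp_rot'])
p=np.array([.5338,-.1933,.212])
plan([.52,.06,.30],yaw(-5.5),14,-1,p,R)
E
```

```text
[ 0.17335034  0.69813363  0.12736238  1.8762768  -0.15323623  0.57698688
  2.05788375]
14 max [0.01 0.01 7.18 1.81 1.81 0.63 1.  ]
-0.01,-0.01,7.18,1.81,0.06,-0.63,-1,-0,-0,7.18,1.81,-0.17,-0.62,-1,-0.01,-0.01,7.17,1.77,-0.39,-0.63,-1,-0,-0,7.18,1.7,-0.61,-0.62,-1,-0.01,-0.01,7.18,1.62,-0.82,-0.63,-1,-0,-0,7.18,1.51,-1.01,-0.63,-1,-0.01,-0.01,7.18,1.36,-1.19,-0.62,-1,-0,-0.01,7.18,1.2,-1.36,-0.63,-1,-0.01,-0,7.17,1.03,-1.49,-0.63,-1,-0,-0.01,7.18,0.83,-1.61,-0.63,-1,-0.01,-0,7.18,0.62,-1.71,-0.62,-1,-0.01,-0.01,7.18,0.41,-1.76,-0.63,-1,-0,-0,7.18,0.18,-1.81,-0.63,-1,-0.01,-0.01,7.18,-0.05,-1.81,-0.63,-1
end [0.52 0.06 0.3 ] [ 9.98846560e-01 -4.80161284e-02 -8.63060763e-06  3.10332292e-05]
```

Call:
play_rows --commands '[0, 0, 0, 0, 0, -1, -1, 0, 0, 0, 0, 0, -2.5, -1, 0, 0, 0, 0, 0, -2.5, -1, 0, 0, 0, 0, 0, -4, -1, 0, 0, 0, 0, 0, -4, -1, 0, 0, 0, 0, 0, -2, -1]'

```text
t: 6.65
tool_pos: [0.5348, -0.1953, 0.2153]
tcp_rot: [0.676, 0.737, 0.001, 0.002]
ft_force: [1.0, 0.1, -0.8]
width: 0.035
```

Call:
play_rows --commands '[0, 0, 7.2, 1.8, 0, -0.6, -1, 0, 0, 7.2, 1.8, -0.2, -0.6, -1, 0, 0, 7.2, 1.8, -0.4, -0.6, -1, 0, 0, 7.2, 1.7, -0.6, -0.6, -1, 0, 0, 7.2, 1.6, -0.8, -0.6, -1, 0, 0, 7.2, 1.5, -1, -0.6, -1, 0, 0, 7.2, 1.4, -1.2, -0.6, -1, 0, 0, 7.2, 1.2, -1.4, -0.6, -1, 0, 0, 7.2, 1, -1.5, -0.6, -1, 0, 0, 7.2, 0.8, -1.6, -0.6, -1, 0, 0, 7.2, 0.6, -1.7, -0.6, -1, 0, 0, 7.2, 0.4, -1.8, -0.6, -1, 0, 0, 7.2, 0.2, -1.8, -0.6, -1, 0, 0, 7.2, 0, -1.8, -0.6, -1, 0, 0, 0, 0, 0, 0, -1]'

```text
t: 8.15
tool_pos: [0.5195, 0.0618, 0.2961]
tcp_rot: [0.999, -0.049, 0.001, -0.001]
ft_force: [-0.5, 0.1, -2.4]
width: 0.0352
```

```bash
python3 - <<'E'
from h import *
import json
s=log(); print(s['t'],s['qpos'],s['tool_pos'],Ro.from_quat(s['tcp_rot']).as_matrix(),s['ft_force'])
c=viewer.camera_model('wrist'); json.dump({k:np.array(v).tolist() for k,v in c.items()},open('cw2.json','w'))
im=snap('wrist','w2')
im=cv2.imread('pics/w2.png');cv2.imwrite('pics/w2z.png',cv2.resize(im,None,fx=1.5,fy=1.5,interpolation=cv2.INTER_CUBIC))
E
```

```text
8.15 [-0.60602968  0.29225023  0.49308832  1.8529074  -0.1609866   1.03401562
 -0.14701463] [0.51948014 0.06180394 0.29612343] [[ 9.95113340e-01 -9.87327553e-02  1.13308203e-03]
 [-9.87344452e-02 -9.95112614e-01  1.54733283e-03]
 [ 9.74771783e-04 -1.65164577e-03 -9.99998161e-01]] [-0.47542055  0.13014675 -2.38832493]
```

View pics/w2z.png

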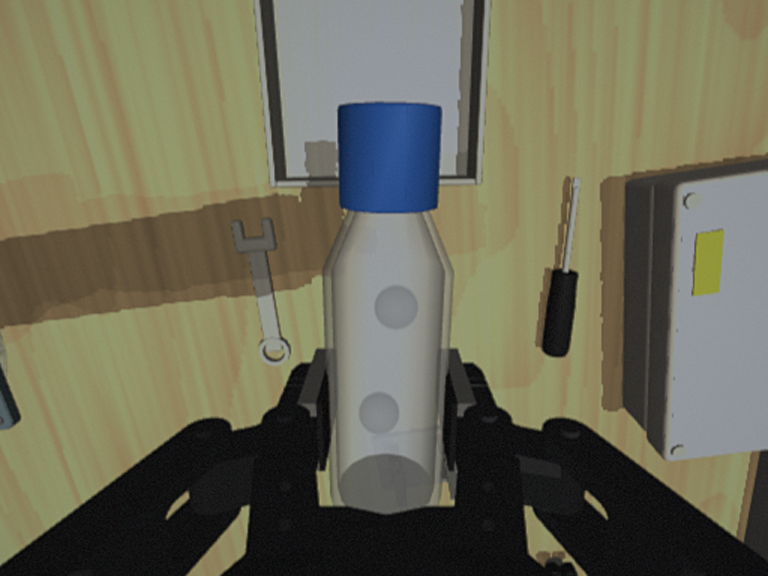

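```bash
python3 - <<'E'
import json,numpy as np
c=json.load(open('cw2.json'));R=np.array(c['R']);t=np.array(c['t'])
def onz(x,y,z):
    u,v=x/1.5,y/1.5
    d=R.T@np.array([(u-c['cx'])/c['fx'],(v-c['cy'])/c['fy'],1]);o=-R.T@t
    return np.round((o+d*(z-o[2])/d[2])[:2],4)
print('cam',-R.T@t)
a,b=onz(272,187,.05),onz(480,184.5,.05);print('outer',a,b,np.linalg.norm(a-b),np.degrees(np.arctan2(*(b-a)[::-1])))
print('inner',onz(279,181,.05),onz(472,179,.05),'far sides',onz(257,0,.05),onz(490,0,.05))
# bottle rim predicted
s=[json.loads(l) for l in open('log.jsonl')][-1]
from scipy.spatial.transform import Rotation as Ro
Rt=Ro.from_quat(s['tcp_rot']);p=np.array(s['tool_pos'])
for v in ([-.014,-.084,.006],[.014,-.084,.006],[-.014,-.058,.006],[.014,-.058,.006],[0,-.084,-.008],[0,-.084,.02],[0,.04,-.013]):
    X=R@(p+Rt.apply(v))+t; print(v,np.round([1.5*(c['fx']*X[0]/X[2]+c['cx']),1.5*(c['fy']*X[1]/X[2]+c['cy'])]))
E
```

```text
cam [0.52761471 0.13799087 0.41556978]
outer [0.4329 0.1124] [0.5995 0.0977] 0.16724727202558495 -5.042451069170914
inner [0.4393 0.1165] [0.5933 0.1027] far sides [0.4454 0.2431] [0.6113 0.2266]
[-0.014, -0.084, 0.006] [331. 112.]
[0.014, -0.084, 0.006] [437. 112.]
[-0.014, -0.058, 0.006] [334. 211.]
[0.014, -0.058, 0.006] [434. 211.]
[0, -0.084, -0.008] [383. 108.]
[0, -0.084, 0.02] [384. 115.]
[0, 0.04, -0.013] [384. 540.]
```

```bash
cat > s3.py <<'E'
from h import *
from sim import strike,follow,F
import sys
m=(.087,.996,0)
K=(.517,.1082,.05)
if __name__=='__main__':
    s=log()
    p,R=strike(K,m,80,1,.03,-.002)
    print(p,follow(np.array(s['qpos']),p,R,12))
    plan(p,R,12,-1)
    print(R.inv().apply(-(np.array([0,0,1]))))
E
python3 s3.py
```

```text
[0.51738992 0.11266389 0.16816511] (array([-1.10298286,  1.23838301,  0.53992031,  1.48383078,  0.39289938,
        1.57808215, -0.9152516 ]), np.float64(8.469506892071e-09), np.float64(1.5915693633924867e-10))
12 max [6.67 0.03 0.04 0.06 1.15 1.06 1.  ]
-6.67,0.03,-0.04,-0.06,-0.44,1.06,-1,-6.67,0.03,-0.04,-0.06,-0.55,1.01,-1,-6.66,0.03,-0.04,-0.06,-0.67,0.93,-1,-6.67,0.03,-0.04,-0.06,-0.77,0.85,-1,-6.67,0.03,-0.04,-0.06,-0.87,0.76,-1,-6.67,0.03,-0.04,-0.05,-0.95,0.64,-1,-6.67,0.03,-0.04,-0.06,-1.02,0.54,-1,-6.67,0.03,-0.04,-0.06,-1.07,0.41,-1,-6.66,0.03,-0.04,-0.06,-1.11,0.28,-1,-6.67,0.03,-0.04,-0.05,-1.14,0.16,-1,-6.67,0.03,-0.04,-0.06,-1.15,0.02,-1,-6.67,0.03,-0.04,-0.05,-1.14,-0.12,-1
end [0.5174 0.1127 0.1682] [ 0.76531443 -0.03337713 -0.02799982  0.64218051]
[ 0.         -0.98480775  0.17364818]
```

Call:
play_rows --commands '[-6.67, 0, 0, -0.06, -0.44, 1.06, -1, -6.67, 0, 0, -0.06, -0.55, 1.01, -1, -6.67, 0, 0, -0.06, -0.67, 0.93, -1, -6.67, 0, 0, -0.06, -0.77, 0.85, -1, -6.67, 0, 0, -0.06, -0.87, 0.76, -1, -6.67, 0, 0, -0.06, -0.95, 0.64, -1, -6.67, 0, 0, -0.06, -1.02, 0.54, -1, -6.67, 0, 0, -0.06, -1.07, 0.41, -1, -6.67, 0, 0, -0.06, -1.11, 0.28, -1, -6.67, 0, 0, -0.06, -1.14, 0.16, -1, -6.67, 0, 0, -0.06, -1.15, 0.02, -1, -6.67, 0, 0, -0.06, -1.14, -0.12, -1, 0, 0, 0, 0, 0, 0, -1, 0, 0, 0, 0, 0, 0, -1]'

```text
t: 9.6
tool_pos: [0.5179, 0.1107, 0.1678]
tcp_rot: [0.765, -0.038, -0.033, 0.642]
ft_force: [0.2, 0.4, -0.7]
width: 0.035
```

```bash
cat > look.py <<'E'
from s3 import *
s=log(); p,R=strike(K,m,80,1,.03,-.002); Rn=Ro.from_quat(s['tcp_rot'])
print(s['t'],np.round(s['qpos'],2),np.round(s['tool_pos'],4),'rel rot',np.round((R.inv()*Rn).as_rotvec(degrees=True),2),'pos err (tool) mm',np.round(R.inv().apply(np.array(s['tool_pos'])-p)*1000,1),s['ft_force'],s['torque'])
tag=sys.argv[1]
for n in sys.argv[2:]:
    snap(n,n+tag)
    im=cv2.imread(f'pics/{n}{tag}.png')
    im={'side':im[80:220,170:310],'scene':im[120:280,240:400],'wrist':im}[n]
    cv2.imwrite(f'pics/{n}{tag}z.png',cv2.resize(im,None,fx=1.4 if n=='wrist' else 4,fy=1.4 if n=='wrist' else 4,interpolation=cv2.INTER_CUBIC)[:600,:800])
E
python3 look.py _a side scene
```

```text
9.6 [-1.1   1.19  0.62  1.52  0.41  1.56 -0.84] [0.5179 0.1107 0.1678] rel rot [-0.02 -0.84  0.05] pos err (tool) mm [ 0.7 -0.1  2. ] [ 0.23928689  0.35671834 -0.69813696] [ 1.2015982  -0.15848386  0.0125141 ]
```

View pics/side_az.png

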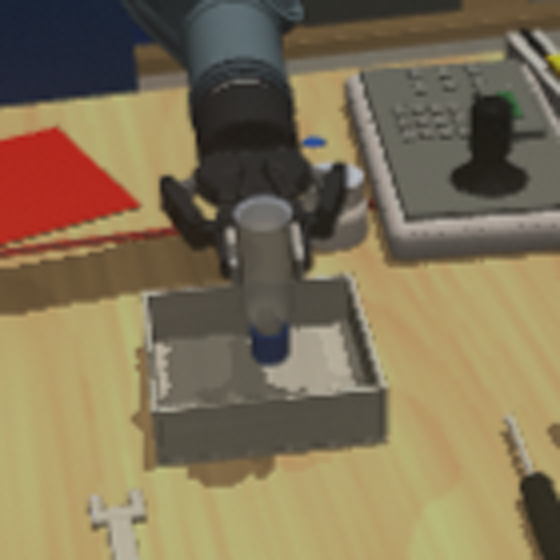

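View pics/scene_az.png

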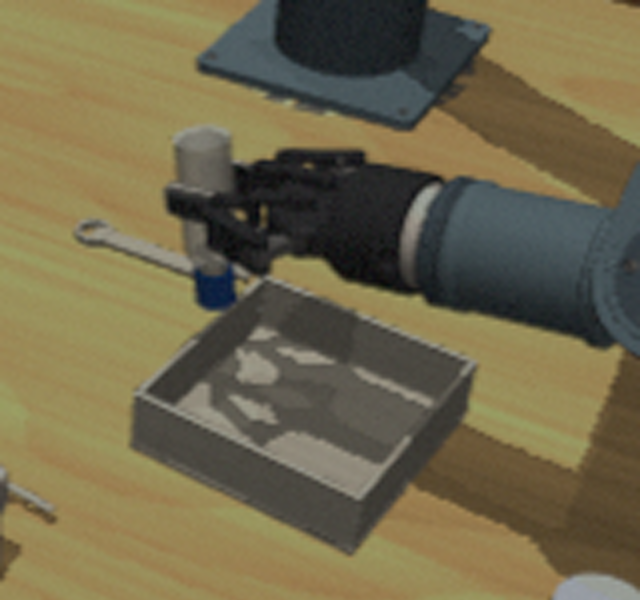

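```bash
cat > chk.py <<'E'
from h import *
import json,sys
tag=sys.argv[1]
s=[json.loads(l) for l in open('log.jsonl')][-1]
Rt=Ro.from_quat(s['tcp_rot']);p=np.array(s['tool_pos'])
print('lip world',p+Rt.apply([0,-.086,.020]),'rim centre',p+Rt.apply([0,-.086,.006]))
a=np.linspace(0,2*np.pi,40)
for n,o in (('side',(170,80)),('scene',(240,120))):
    im=cv2.imread(f'pics/{n}{tag}.png')[o[1]:o[1]+150,o[0]:o[0]+160]; im=cv2.resize(im,None,fx=4,fy=4,interpolation=cv2.INTER_CUBIC)
    P=lambda X:tuple(int(4*(v-w)) for v,w in zip(proj(n,X),o))
    for t in a: cv2.circle(im,P(p+Rt.apply([.014*np.cos(t),-.086,.006+.014*np.sin(t)])),1,(0,255,255),-1)
    c=np.array([.517,.1077]);e=np.array([.996,-.087]);f=np.array([.087,.996])
    for dx in np.linspace(-.085,.085,30):
        for w in (-.0025,.0025):
            cv2.circle(im,P([*(c+e*dx+f*w),.05]),1,(0,0,255),-1)
    cv2.imwrite(f'pics/{n}{tag}c.png',im)
E
python3 chk.py _a
```

```text
lip world [0.51727082 0.10592835 0.07959873] rim centre [0.51867538 0.11964467 0.08202563]
```

View pics/side_ac.png

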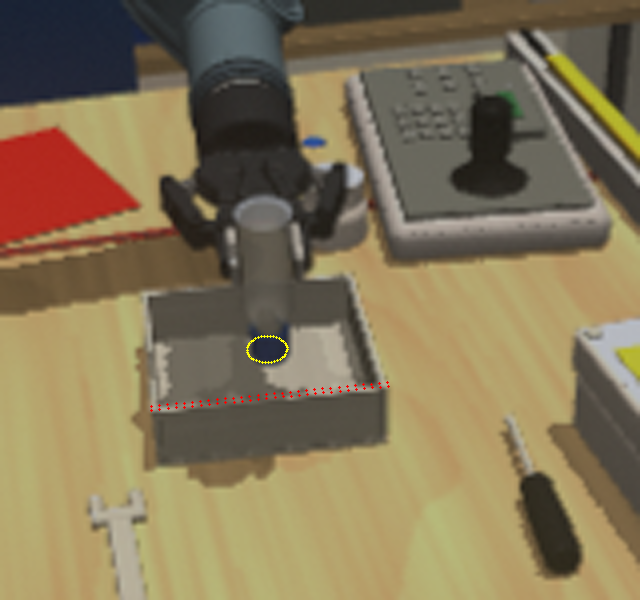

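View pics/scene_ac.png

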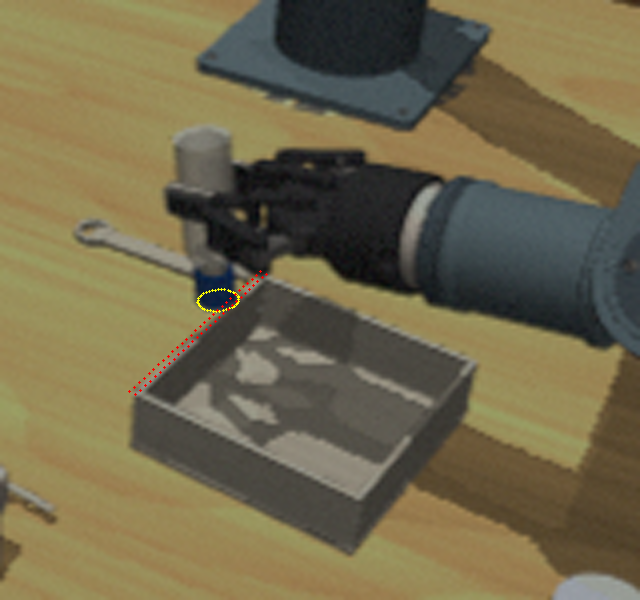

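```bash
cat > chk2.py <<'E'
from h import *
import json,sys
tag=sys.argv[1]
s=[json.loads(l) for l in open('log.jsonl')][-1]
Rt=Ro.from_quat(s['tcp_rot']);p=np.array(s['tool_pos'])
out=[]
for n,o in (('side',(200,150)),('scene',(268,180))):
    w=74 if n=='side' else 44; hh=50
    im=cv2.imread(f'pics/{n}{tag}.png')[o[1]:o[1]+50,o[0]:o[0]+w]; im=cv2.resize(im,None,fx=10,fy=10,interpolation=cv2.INTER_NEAREST)
    P=lambda X:tuple(int(10*(v-q)+5) for v,q in zip(proj(n,X),o))
    for t in np.linspace(0,2*np.pi,50): cv2.circle(im,P(p+Rt.apply([.014*np.cos(t),-.086,.006+.014*np.sin(t)])),1,(0,255,255),-1)
    for dy in (0,.003,.006):
      c=np.array([.517,.1077+dy]);e=np.array([.996,-.087]);f=np.array([.087,.996])
      cv2.line(im,P([*(c-e*.085-f*.0025),.05]),P([*(c+e*.085-f*.0025),.05]),(0,0,255-int(dy*40000)),1)
    cv2.imwrite(f'pics/{n}{tag}d.png',im)
E
python3 chk2.py _a
```

```text
(no output)
```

View pics/side_ad.png

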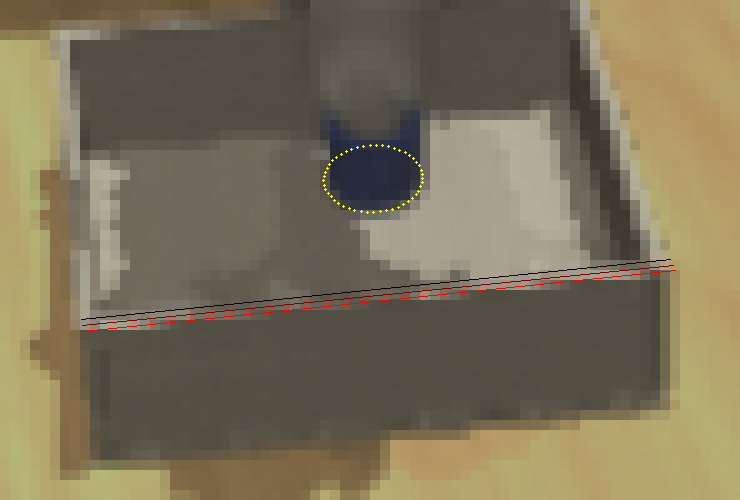

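View pics/scene_ad.png

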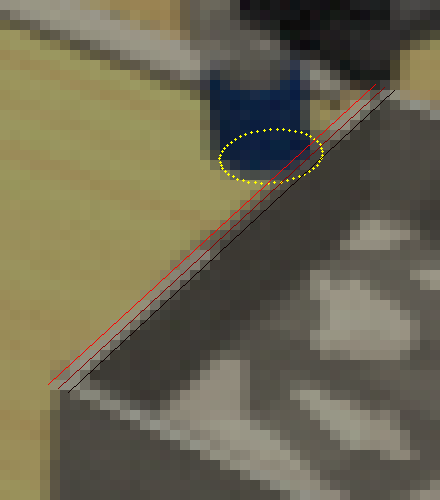

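Call:
play_rows --commands '[0, 0.8, 0, -0.07, 0, -0.28, -1, 0, 0, 0, 0, -1.25, 0.22, -1, 0, 0, 0, 0, -1.25, 0.22, -1, 0, 0, 0, 0, 0, 0, -1, 0, 0, 0, 0, -0.25, 0.04, -1, 0, 0, 0, 0, 0, 0, -1]'

```text
t: 10.3
tool_pos: [0.5172, 0.1144, 0.1401]
tcp_rot: [0.765, -0.034, -0.027, 0.643]
ft_force: [0.3, 0.0, -2.3]
width: 0.0347
```

```bash
python3 look.py _b side scene; python3 chk2.py _b; python3 -c "
from h import *
s=arm.get_state();Rt=Ro.from_quat(s['tcp_rot']);print(s['tool_pos']+Rt.apply([0,-.084,.020]))"
```

```text
10.3 [-1.1   1.23  0.6   1.51  0.4   1.54 -0.86] [0.5172 0.1144 0.1401] rel rot [-0.06  0.    0.13] pos err (tool) mm [ -0.4 -27.9   3.1] [ 0.29581512  0.03832823 -2.30639921] [ 1.34517021 -0.07808483  0.03899794]
[0.5170996  0.10937621 0.05432055]
```

View pics/scene_bd.png

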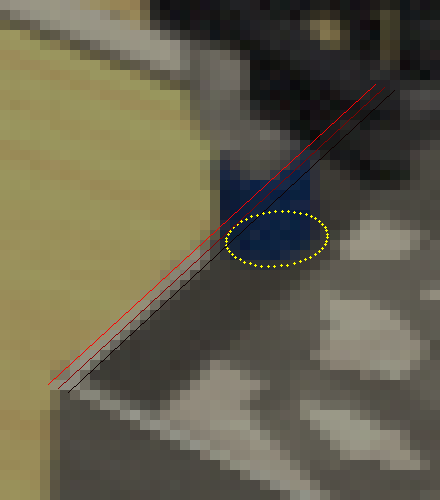

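View pics/side_bd.png

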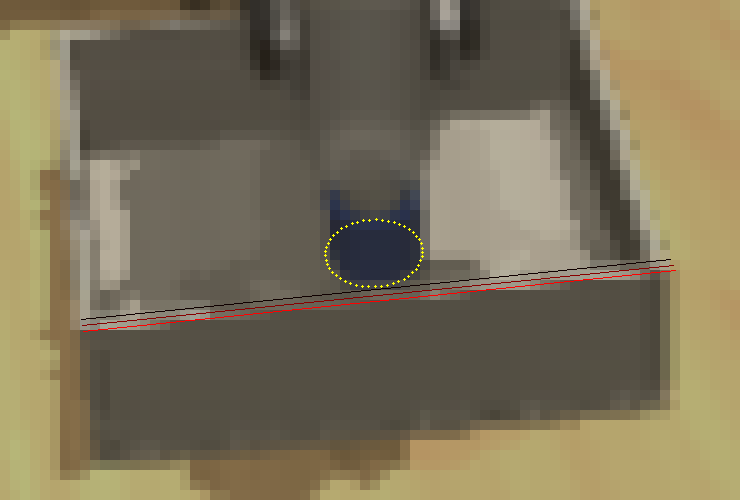

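Call:
play_rows --commands '[0, 0, 0, 0, -0.2, 0.03, -1, 0, 0, 0, 0, -0.2, 0.04, -1, 0, 0, 0, 0, 0, 0, -1]'

```text
t: 10.7
tool_pos: [0.5175, 0.1144, 0.1386]
tcp_rot: [0.764, -0.035, -0.027, 0.644]
ft_force: [-1.3, 2.7, 8.3]
width: 0.0349
```

Call:
play_rows --commands '[0, 0, 0, 0, 1.97, -0.35, -1, 0, 0, 0, 0, 0, 0, -1, 0, 0, 0, 0, -1.97, 0.35, -1, 0, 0, 0, 0, 1.97, -0.35, -1, 0, 0, 0, 0, 0, 0, -1, 0, 0, 0, 0, -1.97, 0.35, -1, 0, 0, 0, 0, 1.97, -0.35, -1, 0, 0, 0, 0, 0, 0, -1, 0, 0, 0, 0, -1.97, 0.35, -1]'

```text
t: 11.6
tool_pos: [0.5184, 0.1151, 0.1381]
tcp_rot: [0.765, -0.035, -0.026, 0.642]
ft_force: [-2.3, 7.8, 62.6]
width: 0.0347
```

```bash
python3 look.py _c side scene; python3 chk2.py _c
```

```text
11.6 [-1.1   1.23  0.6   1.51  0.4   1.54 -0.87] [0.5184 0.1151 0.1381] rel rot [0.   0.06 0.36] pos err (tool) mm [  0.7 -30.1   2.8] [-2.26165697  7.77292047 62.60261663] [-12.44386698   0.88886835   0.03375021]
```

View pics/side_cd.png

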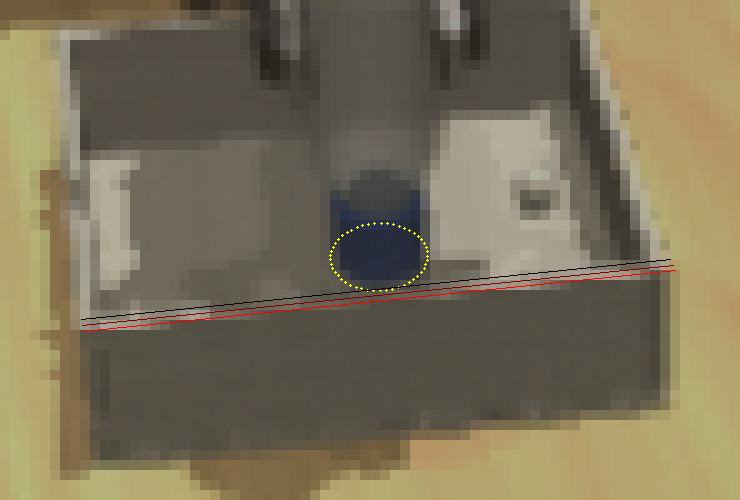

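View pics/scene_cz.png

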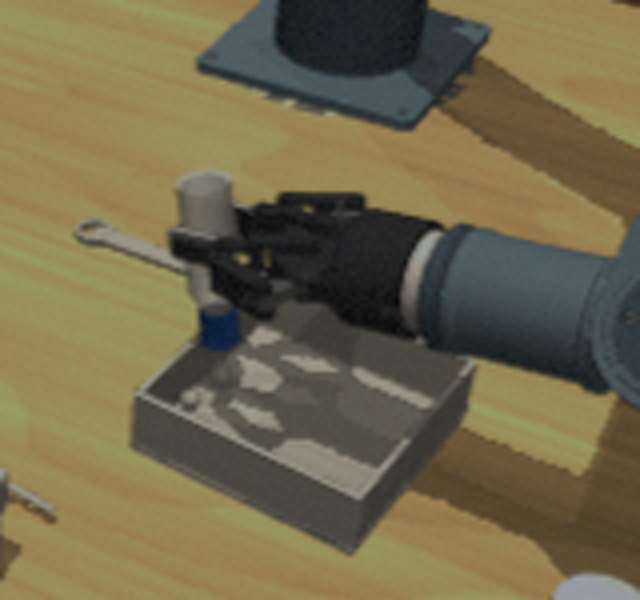

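Call:
play_rows --commands '[0, 0, 0, 0, 1.97, -0.35, -1, 0, 0, 0, 0, 1.97, -0.35, -1, 0, 0, 0, 0, 0, 0, -1, 0, 0, 0, 0, 0, 0, -1, 0, 0, 0, 0, 0, 0, -1]'

```text
t: 12.2
tool_pos: [0.5167, 0.1148, 0.1748]
tcp_rot: [0.765, -0.034, -0.028, 0.642]
ft_force: [0.4, -0.4, -0.5]
width: 0.0348
```

```bash
python3 look.py _d side scene wrist; python3 - <<'E'
from h import *
for n in ('scene','side'):
    for q in ('big_ball','small_ball_a'):
        for r in viewer.trace(n,q): print(n,q,round(r['score'],2),np.round(r['box'],1))
E
```

```text
12.2 [-1.11  1.17  0.62  1.53  0.42  1.56 -0.84] [0.5167 0.1148 0.1748] rel rot [-0.02  0.    0.06] pos err (tool) mm [-0.9  6.2 -3.2] [ 0.37075178 -0.44740731 -0.52459499] [ 1.18044829 -0.06171593 -0.03046084]
side small_ball_a 0.67 [244.9 123.6 262.3 142. ]
```

View pics/side_dz.png

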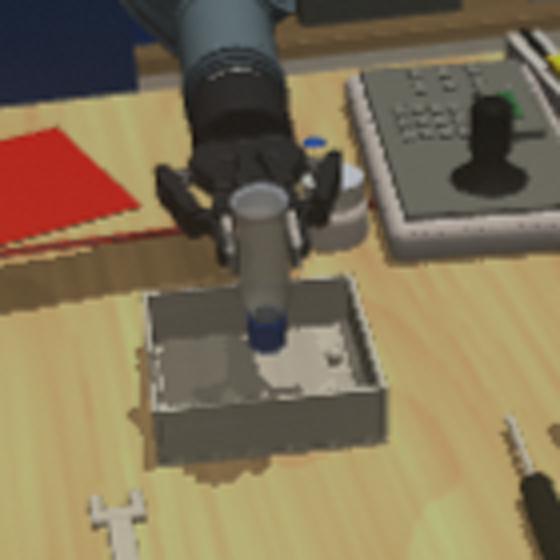

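View pics/scene_dz.png

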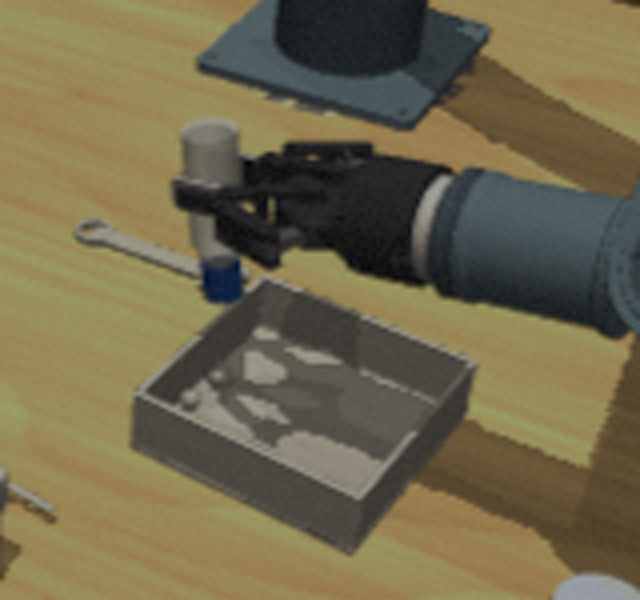

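View pics/wrist_dz.png

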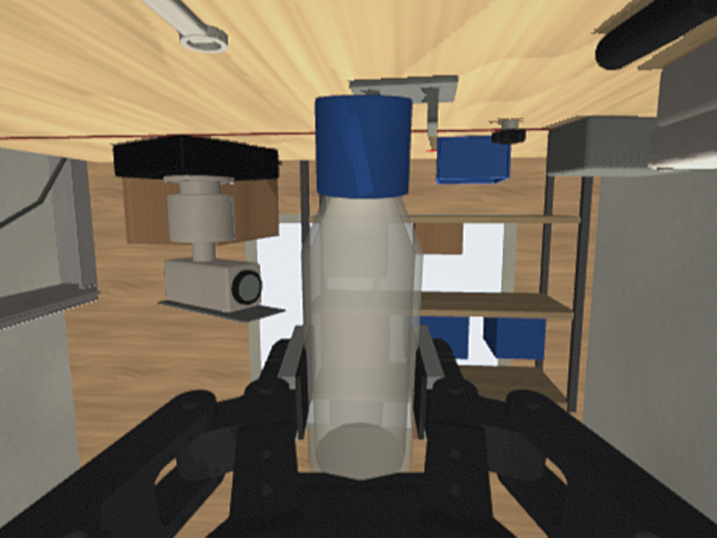

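```bash
python3 - <<'E'
import cv2
a=cv2.imread('pics/scene_d.png')[185:260,268:365];cv2.imwrite('pics/e1.png',cv2.resize(a,None,fx=8,fy=8,interpolation=cv2.INTER_CUBIC))
a=cv2.imread('pics/side_d.png')[145:200,200:272];cv2.imwrite('pics/e2.png',cv2.resize(a,None,fx=10,fy=10,interpolation=cv2.INTER_CUBIC))
E
```

```text
(no output)
```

View pics/e1.png

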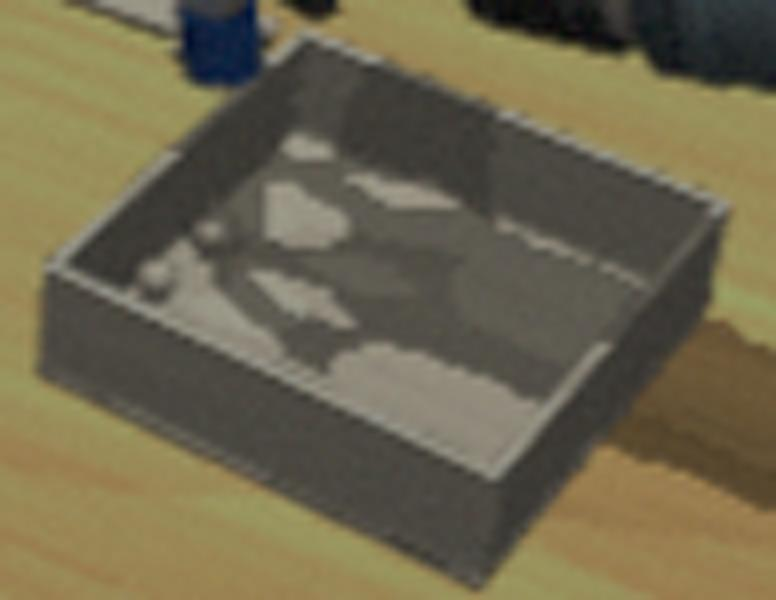

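View pics/e2.png

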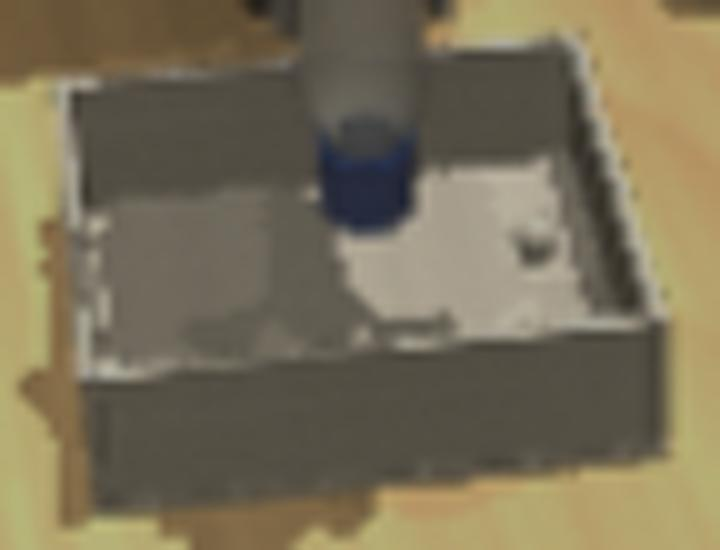

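```bash
python3 - <<'E'
from h import *
s=arm.get_state()
plan([.52,-.0,.32],yaw(-5.5),12,-1)
E
```

```text
12 max [6.68 0.04 0.03 0.12 1.53 1.08 1.  ]
6.67,-0.04,0.03,0.11,1.35,0.73,-1,6.67,-0.04,0.02,0.11,1.42,0.57,-1,6.67,-0.03,0.03,0.11,1.47,0.39,-1,6.68,-0.04,0.03,0.12,1.52,0.23,-1,6.67,-0.04,0.02,0.11,1.52,0.05,-1,6.67,-0.04,0.03,0.12,1.53,-0.14,-1,6.67,-0.03,0.03,0.11,1.5,-0.3,-1,6.67,-0.04,0.03,0.12,1.45,-0.48,-1,6.67,-0.04,0.02,0.12,1.38,-0.65,-1,6.67,-0.04,0.03,0.11,1.31,-0.8,-1,6.67,-0.03,0.03,0.12,1.2,-0.95,-1,6.68,-0.04,0.02,0.12,1.08,-1.08,-1
end [ 0.52 -0.    0.32] [ 9.98849772e-01 -4.79492514e-02  1.32580977e-05 -4.05549935e-05]
```

Call:
play_rows --commands '[6.67, 0, 0, 0.1, 1.35, 0.73, -1, 6.67, 0, 0, 0.1, 1.42, 0.57, -1, 6.67, 0, 0, 0.1, 1.47, 0.39, -1, 6.67, 0, 0, 0.1, 1.52, 0.23, -1, 6.67, 0, 0, 0.1, 1.52, 0.05, -1, 6.67, 0, 0, 0.1, 1.53, -0.14, -1, 6.67, 0, 0, 0.1, 1.5, -0.3, -1, 6.67, 0, 0, 0.1, 1.45, -0.48, -1, 6.67, 0, 0, 0.1, 1.38, -0.65, -1, 6.67, 0, 0, 0.1, 1.31, -0.8, -1, 6.67, 0, 0, 0.1, 1.2, -0.95, -1, 6.67, 0, 0, 0.1, 1.08, -1.08, -1, 0, 0, 0, 0, 0, 0, -1]'

```text
t: 13.85
tool_pos: [0.5189, -0.0063, 0.3227]
tcp_rot: [0.999, -0.049, 0.003, -0.001]
ft_force: [-0.3, -1.2, -1.5]
width: 0.0348
```

```bash
python3 look.py _e wrist
```

```text
13.85 [-0.52  0.25  0.53  1.84 -0.15  1.08 -0.03] [ 0.5189 -0.0063  0.3227] rel rot [80.1  -0.13  0.77] pos err (tool) mm [ 11.9 172.7  89.7] [-0.29856039 -1.17003697 -1.53881028] [-0.09738298  0.03706787 -0.03957451]
```

View pics/wrist_ez.png

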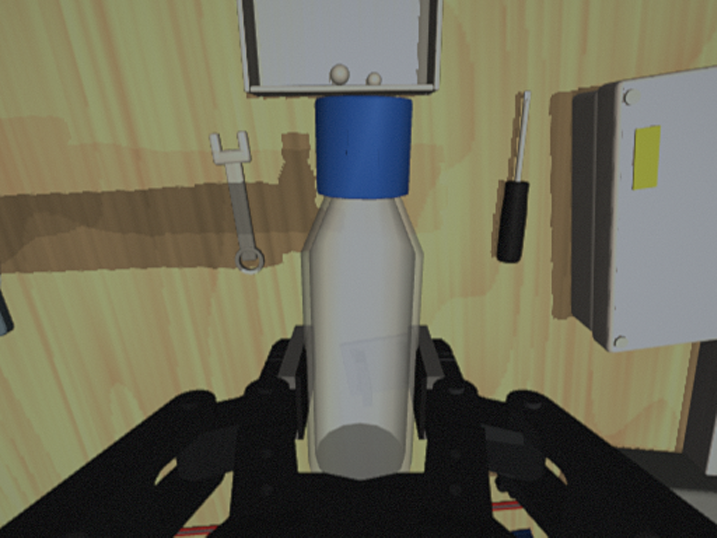

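```bash
python3 - <<'E'
from h import *
snap('scene','scene_f');snap('side','side_f')
a=cv2.imread('pics/scene_f.png')[185:260,268:365];cv2.imwrite('pics/e1.png',cv2.resize(a,None,fx=8,fy=8,interpolation=cv2.INTER_CUBIC))
a=cv2.imread('pics/side_f.png')[145:200,200:272];cv2.imwrite('pics/e2.png',cv2.resize(a,None,fx=10,fy=10,interpolation=cv2.INTER_CUBIC))
E
```

```text
(no output)
```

View pics/e1.png

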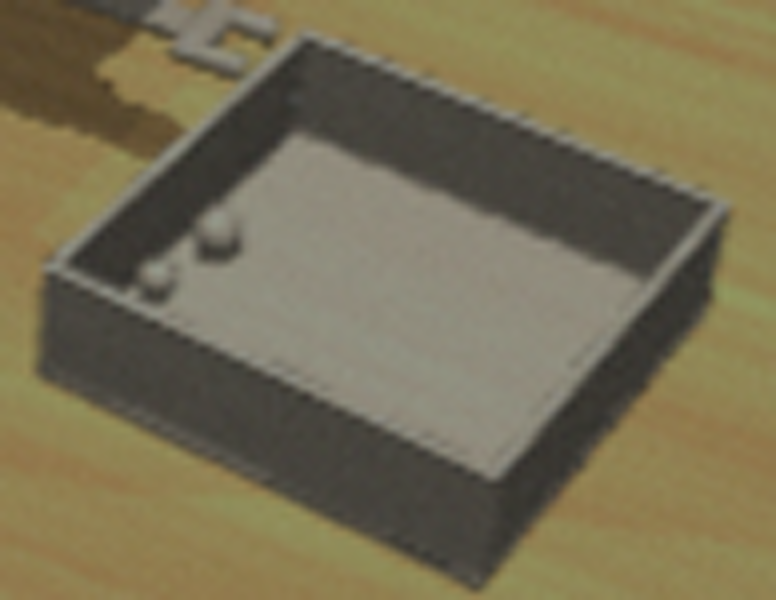

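View pics/e2.png

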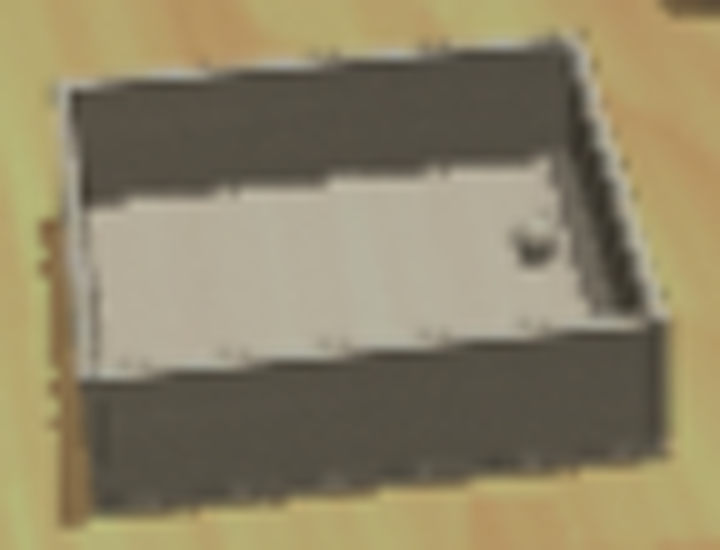

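```bash
python3 - <<'E'
from h import *
X=onz('side',253.3,169,.012);print(X,'in scene e1 px',(np.array(proj('scene',X))-[268,185])*8, 'wall top occl: ')
for u,v in ((155,278),(218,232)):
    Y=onz('scene',268+u/8,185+v/8,.013);print(Y,(np.array(proj('side',Y))-[200,145])*10)
E
```

```text
[0.58483715 0.20491257 0.012     ] in scene e1 px [338.90266964 435.53990509] wall top occl: 
[0.54743928 0.11693984 0.013     ] [477.80102629 411.83754624]
[0.51333375 0.12427692 0.013     ] [359.51955105 415.57840013]
```

```bash
python3 - <<'E'
from h import *
s=arm.get_state()
R=yaw(np.degrees(2*np.arctan2(.737,.676)));print(np.degrees(2*np.arctan2(.737,.676)))
plan([.5338,-.1933,.20],R,14,-1)
E
```

```text
94.943911877345
14 max [0.01 0.01 7.14 1.38 1.39 0.86 1.  ]
0.01,0,-7.14,0.23,1.37,0.86,-1,0,0,-7.14,0.06,1.38,0.85,-1,0.01,0,-7.14,-0.12,1.39,0.86,-1,0.01,0,-7.14,-0.28,1.36,0.86,-1,0.01,0,-7.13,-0.45,1.31,0.85,-1,0,0,-7.14,-0.61,1.24,0.86,-1,0.01,0,-7.14,-0.76,1.16,0.86,-1,0.01,0.01,-7.14,-0.9,1.06,0.85,-1,0,-0,-7.14,-1.03,0.94,0.86,-1,0.01,-0,-7.14,-1.13,0.8,0.85,-1,0.01,-0,-7.14,-1.23,0.66,0.86,-1,0.01,-0,-7.14,-1.29,0.5,0.85,-1,0,-0,-7.13,-1.35,0.33,0.86,-1,0.01,-0,-7.14,-1.38,0.16,0.86,-1
end [ 0.5338 -0.1933  0.2   ] [6.75975601e-01 7.36924003e-01 8.83306862e-06 4.21800339e-06]
```

Call:
play_rows --commands '[0, 0, -7.14, 0.2, 1.37, 0.86, -1, 0, 0, -7.14, 0.1, 1.38, 0.86, -1, 0, 0, -7.14, -0.12, 1.39, 0.86, -1, 0, 0, -7.14, -0.28, 1.36, 0.86, -1, 0, 0, -7.14, -0.45, 1.31, 0.86, -1, 0, 0, -7.14, -0.61, 1.24, 0.86, -1, 0, 0, -7.14, -0.76, 1.16, 0.86, -1, 0, 0, -7.14, -0.9, 1.06, 0.86, -1, 0, 0, -7.14, -1.03, 0.94, 0.86, -1, 0, 0, -7.14, -1.13, 0.8, 0.86, -1, 0, 0, -7.14, -1.23, 0.66, 0.86, -1, 0, 0, -7.14, -1.3, 0.5, 0.86, -1, 0, 0, -7.14, -1.35, 0.33, 0.86, -1, 0, 0, -7.14, -1.38, 0.16, 0.86, -1, 0, 0, 0, 0, 0, 0, -1]'

```text
t: 15.5
tool_pos: [0.5337, -0.1936, 0.1978]
tcp_rot: [0.675, 0.738, -0.001, -0.001]
ft_force: [-0.4, 0.6, -1.7]
width: 0.0351
```

```bash
cat > ret.py <<'E'
from h import *
s=log();R=yaw(94.94);Rn=Ro.from_quat(s['tcp_rot'])
T=np.array([.5338,-.1933,.052])
print(s['t'],s['tool_pos'],s['ft_force'],'rot to do',np.round((Rn.inv()*R).as_rotvec(degrees=True),2),'shift cm',np.round(Rn.inv().apply(T-np.array(s['tool_pos']))*100,2))
E
python3 ret.py
```

```text
15.5 [ 0.53367899 -0.19355689  0.19778714] [-0.43543278  0.63727773 -1.66460898] rot to do [-0.1   0.02  0.1 ] shift cm [ 0.03  0.04 14.58]
```

Call:
play_rows --commands '[0, 0, 0, 0, 0, 2.5, -1, 0, 0, 0, 0, 0, 2.5, -1, 0, 0, 0, 0, 0, 2.5, -1, 0, 0, 0, 0, 0, 2.5, -1, 0, 0, 0, 0, 0, 1.5, -1, 0, 0, 0, 0, 0, 1, -1, 0, 0, 0, 0, 0, 0, -1, 0, 0, 0, 0, 0, 0, -1]'

```text
t: 16.3
tool_pos: [0.5355, -0.1936, 0.0756]
tcp_rot: [0.676, 0.737, 0.001, 0.001]
ft_force: [1.5, 0.9, -0.8]
width: 0.0352
```

```bash
python3 ret.py
```

```text
16.3 [ 0.53549422 -0.19355745  0.07557543] [ 1.48340718  0.94413182 -0.80576041] rot to do [0.19 0.05 0.  ] shift cm [ 0.04 -0.17  2.36]
```

Call:
play_rows --commands '[0, 0, 0, 0, -0.15, 0.8, -1, 0, 0, 0, 0, 0, 0.8, -1, 0, 0, 0, 0, 0, 0.3, -1, 0, 0, 0, 0, 0, 0.3, -1, 0, 0, 0, 0, 0, 0.1, -1, 0, 0, 0, 0, 0, 0, -1, 0, 0, 0, 0, 0, 0, -1]'

```text
t: 17.0
tool_pos: [0.5334, -0.1933, 0.0521]
tcp_rot: [0.676, 0.737, 0.001, 0.001]
ft_force: [-1.3, 2.3, 3.7]
width: 0.0346
```

```bash
python3 ret.py; python3 -c "
from h import *
snap('side','s9');im=cv2.imread('pics/s9.png')[200:300,190:330]
cv2.imwrite('pics/s9z.png',cv2.resize(im,None,fx=5,fy=5,interpolation=cv2.INTER_CUBIC))"
```

```text
17.0 [ 0.53341671 -0.19332982  0.05210779] [-1.32552058  2.31813561  3.70885816] rot to do [ 0.13 -0.02  0.02] shift cm [-0.    0.04  0.01]
```

View pics/s9z.png

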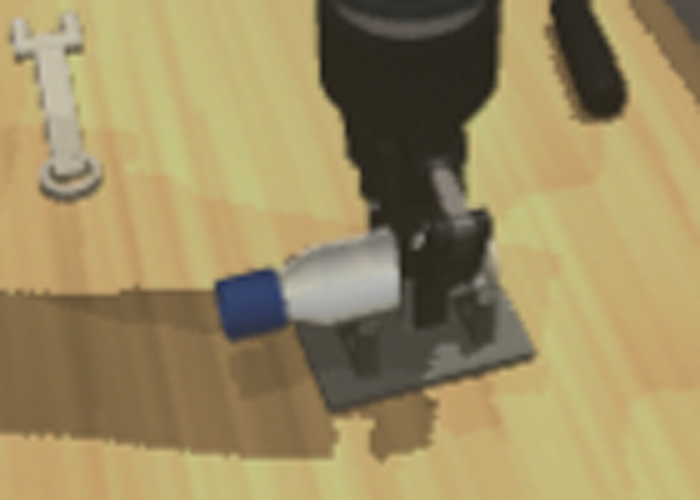

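Call:
play_rows --commands '[0, 0, 0, 0, 0, 0, 0.2, 0, 0, 0, 0, 0, 0, 0.6, 0, 0, 0, 0, 0, 0, 1, 0, 0, 0, 0, 0, 0, 1, 0, 0, 0, 0, 0, 0, 1, 0, 0, 0, 0, 0, 0, 1, 0, 0, 0, 0, 0, 0, 1, 0, 0, 0, 0, 0, -1, 1, 0, 0, 0, 0, 0, -2, 1, 0, 0, 0, 0, 0, -3, 1, 0, 0, 0, 0, 0, -4, 1, 0, 0, 0, 0, 0, -4, 1, 0, 0, 0, 0, 0, -4, 1, 0, 0, 0, 0, 0, -3, 1, 0, 0, 0, 0, 0, 0, 1, 0, 0, 0, 0, 0, 0, 1]'

```text
t: 18.65
tool_pos: [0.5331, -0.1938, 0.263]
tcp_rot: [0.676, 0.737, 0.001, 0.002]
ft_force: [0.8, 0.7, -0.6]
width: 0.0852
```

```bash
python3 ret.py; python3 -c "
from h import *
import json
c=viewer.camera_model('wrist')
for n in ('wrist','side','scene'): snap(n,n+'_z')
im=cv2.imread('pics/wrist_z.png')[80:210,200:320]
a=cv2.resize(im,None,fx=4,fy=4,interpolation=cv2.INTER_CUBIC)
b=cv2.resize(cv2.imread('pics/side_z.png')[110:370,170:400],None,fx=2,fy=2)
cv2.imwrite('pics/z1.png',a);cv2.imwrite('pics/z2.png',b)
cv2.imwrite('pics/z3.png',cv2.resize(cv2.imread('pics/scene_z.png')[130:320,90:430],None,fx=2.3,fy=2.3))
"
```

```text
18.65 [ 0.53307435 -0.19378277  0.2629655 ] [ 0.78926626  0.67453092 -0.58687835] rot to do [0.24 0.05 0.01] shift cm [ 6.00e-02 -1.00e-02  2.11e+01]
```

View pics/z1.png

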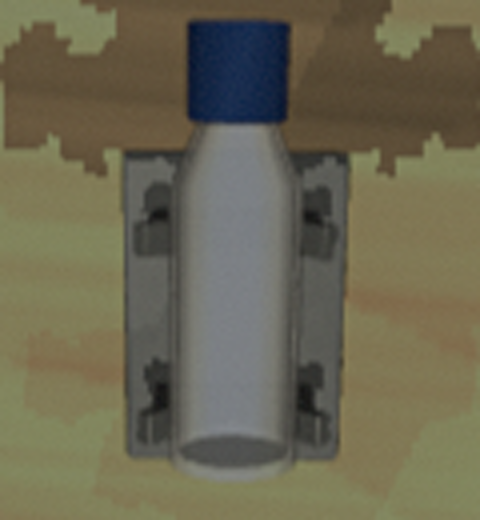

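View pics/z2.png

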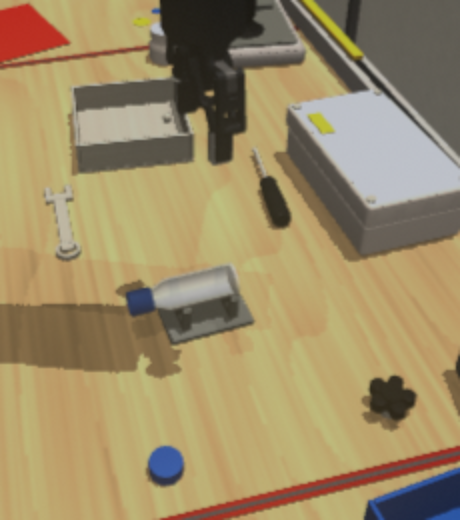

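View pics/z3.png

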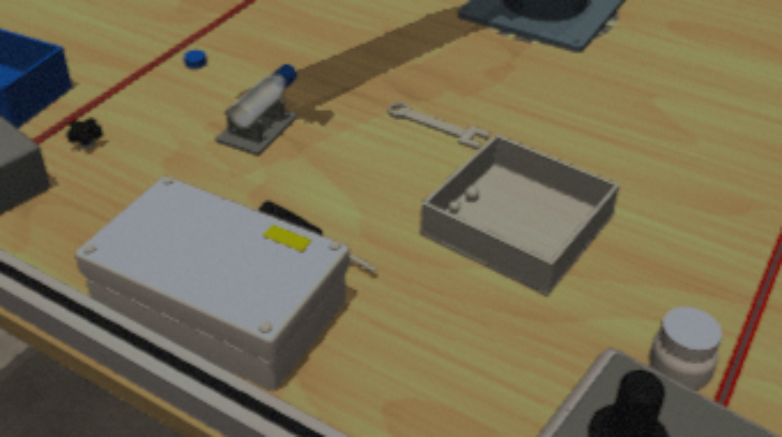

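```bash
python3 -c "
from station import job
print(job.hand_in())"
```

```text
the job is handed in; nothing more can be done
None
```

I gripped the bottle at mid-body, tipped it to about 80° mouth-down and tapped its rim on the tray's right-hand wall. A slow probe contact and three sharp knocks brought all three balls out. I then laid the bottle back in its cradle, let go and raised the gripper clear. The job was handed in at about 19 s of the 51 s allowed.

- **Balls:** no single picture shows all three in the tray. The overhead scene view shows two, by the right wall at about (0.51, 0.12) and (0.55, 0.12) m. The side view shows the third, at about (0.585, 0.205) m, where the far wall hides it from the scene camera.
- **Network miss:** the trained network did not find the balls and gave only one false hit, on the grease jar. The count is from the pictures and the calibration.
- **Bottle:** the body looks empty and it lies level and centred in the cradle. It did not visibly turn in the fingers during the knocks.
- **Other things:** in the final pictures the bystanders are where they started.
- **Force:** the highest wrist force I saw was about 63 N, read just after a knock. The peak within a knock could not be seen.

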